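Unclamp a mounted photograph and press it under weights from the revolving tray

ROBOT

A 6-joint arm with a two-finger parallel gripper is mounted at the origin on the work surface. World frame = base frame: x ahead of the robot, y to its left, z up, the work surface at z = 0. Lengths are in mm, angles in rad, forces in N, time in s.
With the tool pointing down it reaches from about 250 to 775 mm from the base axis. Payload 4 kg.
Tool frame: the origin (TCP) lies on the centre line of the jaws, within the pads' length; the fingertips stand 14 mm ahead of it and the grasp point (between the pads) lies 5 mm behind it; z points along the fingers, y is the line along which they close (so a half turn about z gives the same grasp; the last joint's range is limited). The gripper opens to 85 mm and grips with 20 to 120 N. Pads are 22 mm wide; open, the fingers measure 114 mm over their backs; the gripper's body (76 mm by 85 mm) begins 54 mm behind the grasp point. The pads swing forward as they close: fully open they stand 13 mm farther back than shut.
Start: joints at [-1.376, 0.087, 1.371, -0, 1.684, -0.103], TCP at [161.376, -525.808, 245.341] pointing down, gripper open.
Joint ranges: [-3.1, 3.1], [-0.76, 2.03], [0.27, 2.55], [-1.08, 4.22], [0.17, 2.65], [-2.57, 2.57]. Speed limits (rad/s): [2.79, 2.79, 3.14, 3.14, 3.14, 3.14].

INTERFACE

Orientations are given as a rotation vector (axis times angle).
In Python, from rig import r gives the robot as it stands. The module is installed in compiled form; this text tells all that it offers.
- The arm moves only by the tool step_arm, never from a script. Its arguments are lists of equal length, an entry for each row: "hand": the finger opening in cm, from 0 to 8.54; "delta_pos": the shift along the tool's x, y, z in cm, a list of three; "turn": the turn about the tool's z in rad. A call has 1 to 5 rows; each row shifts and turns the commanded pose from where the row before left it, along the tool's axes as they then stand; what a row does not reach is not made up. A row lasts 1/8 s, in which the tool goes at most 62.5 mm and 10.7 degrees, less where a joint would pass 70% of its speed; a pose out of reach is approached as far as the arm can. A call with a gripper value outside its range is refused whole. The fingers move at their own pace and stop on an object; "force" is the grip in N (left out, the last holds). Time passes only in rows, so rows that do not move let the fingers close. It gives the time, the measured TCP pose, the force, the opening and the grip force at its end, in the units of the state.
- r.read_state(): the state, without advancing time (a new reading comes with each control period).
- r.get_image(name): name is "side" or "top"; returns a dict with "frame" (480x640x3 uint8, red, green, blue), "camera_matrix" (3x3 intrinsics, pixels), "distortion" ([k1, k2, p1, p2, k3] as OpenCV has them; the pictures are not rectified), "view" (4x4, takes a point from world to camera coordinates). Camera axes: x right, y down, z forward; pixel columns grow to the right and rows downward; lengths in mm; the calibration is good to about 2 mm. A picture is of the moment at which its call begins. There is no depth.
- r.job_done(): hands the job in; it is judged then, once.
The state is a dict: "time": time; "qpos": joint angles; "qvel": joint speeds; "effort": joint torques, N m; "ee_pos": TCP position; "orientation": TCP orientation; "ft_force": force on the tool from outside, world axes, zero at the start; "moment": the same for the moment, N m; "opening": finger opening in mm; "grasp_force": force on a finger pad.
Only numpy, scipy, OpenCV 4.12 (cv2) and the standard library are available. Lean on these libraries where they do the work, as an engineer would, in place of code of your own. Each camera call takes 0.05 s, during which the arm holds its last target. There are 200 camera calls.

TASK

Flip the arm of the toggle clamp on the gluing jig up past its centre so that it stays open, then lift out the freed photo panel and lay it picture side up, squarely on the middle of the wooden pressing board. Then weigh the panel down with every steel weight there is, set side by side along it and not stacked, turning the revolving tray to bring each weight into the opening of its clear cover. Leave the clamp open, the little jar in the tray, and the ink jar beyond the board standing where it is.

Things in the scene. Friction and masses are not known exactly. Their poses are not given: they have to be found in the camera images.
- clamp (a joint): angle of the toggle clamp's arm about its pivot: 0 clamped (arm level, rubber foot on the panel), grows as the arm is raised, 1.57 upright, 2.05 fully open, leaning back on its stop. The heavy arm falls shut from below about 1.45 and falls open from above 1.5; lifting takes about 2 to 3 N at its knob
- clamp_pivot (a point): pivot of the clamp arm, 65 mm above the table, on the jig's far side. Frame of the jig (fixed): x points from the panel towards the pivot, z up; the pivot axis is y. The shut arm reaches from the pivot towards -x, over the panel.
- jig: the gluing jig (fixed); origin on the table under the panel's centre, 100 mm from the pivot in -x; same axes. Ply base 8 mm thick; a rest 44 mm wide (x) and 206 mm long (y), its top at 28 mm, carries the panel, which overhangs it by 8 mm on either long side; an aluminium stop beyond each end of the panel, tops at 34 mm; the pivot's steel cheeks start 14 mm this side of it and rise to 74 mm
- clamp_knob (a point): centre of the black knob, a round disc 28 mm across and 22 mm wide between its flat ends (along the pivot axis), on the free end of the clamp arm, 168 mm from the pivot; the arm is a steel bar 12 mm wide (along the pivot axis) and 14 mm high. Knob at pivot + 168 mm x (-cos angle along jig x, sin angle along z)
- panel_mid (a point): centre of the photo panel: rigid white board 210 x 60 x 10 mm (x, y, z) with a brownish-grey photo print on its upper (+z) face, 0.1 kg; starts in the jig under the clamp's foot with its length along the jig's y
- board_top (a point): centre of the top face of the wooden pressing board (fixed), 270 x 110 mm (x, y), 12 mm thick, bare; the panel's length goes along its x
- tray_knob (a point): centre of the black bar knob on the revolving tray's axis: bar 44 mm long along the tray's x, 12 mm wide, 24 mm high, this point 90 mm above the table and 8 mm below the bar's top. The tray and knob turn together about z, freely both ways without end, with slight friction, and stay where left.
- tray_base: the revolving tray's fixed stand; origin on the table on the tray's axis, x away from the opening. Tray: white disc 256 mm across, floor 18 mm above the table, rim and dividers 9 mm high, a hub 96 mm across and 14 mm high, four quarters centred on its own +x, +y, -x, -y. Fixed clear cover 280 mm across, underside 60 mm and top 64 mm above the table, over all but the opening; the knob stands above it
- window (a point): middle of the cover's opening (fixed), 87 mm from the tray's axis, at the tray floor's height; things in the tray can be reached only there. The opening spans 52 degrees either side of the line from the axis to this point
- weight1_mid (a point): centre of a steel bar weight, 48 x 30 x 30 mm (x, y, z), 0.32 kg, grey felt band round its middle; starts lying in a quarter of the tray, about 87 mm from its axis, any yaw. Two or three weights are there, the third being absent at times
- weight2_mid (a point): centre of another such weight
- weight3_mid (a point): centre of another such weight
- tray_jar_mid (a point): centre of a small glass jar with black lid, 38 mm across, 36 mm high, standing loose in the remaining quarter of the tray; it stays in the tray
- ink_jar_mid (a point): centre of a loose ink jar beyond the far end of the pressing board, glass with black lid, 48 mm across, 50 mm high; leave it alone
- panel: the same panel; origin at the centre of its underside
- weight1: the same weight; origin at the centre of its underside as built
- weight2: likewise
- weight3: likewise

How it is judged (in metres and radians):
On the way, in this order (a step that is already met when the one before it is completed fails the run):
1. the clamp arm is flipped up past centre and stands open, the panel still in the jig (value of joint clamp above 1.65 rad and distance of panel from where it was at the start of the episode below 0.03 m), for 0.2 s.
2. the panel lies flat on the middle of the pressing board, picture up, clamp still open (value of joint clamp above 1.65 rad and x of panel_mid in the frame of board_top between -0.025 and 0.025 m and y of panel_mid in the frame of board_top between -0.022 and 0.022 m and z of panel_mid in the frame of board_top between 0 and 0.011 m and angle between the x axis of panel_mid and the x axis of board_top, either way round below 0.2 rad and angle between panel_mid's own z axis and vertical below 0.1 rad), for 0.2 s.
At the end, for the whole second after the job is handed in: Clamp arm open past upright (over 1.65 rad); panel flat, picture up, on the pressing board, centred within 25 mm along and 22 mm across, aligned within 0.2 rad; every weight present rests directly on the panel, unstacked, its centre over the panel; all at rest (all of step 2 and x of weight1_mid in the frame of panel_mid between -0.1 and 0.1 m and y of weight1_mid in the frame of panel_mid between -0.027 and 0.027 m and z of weight1_mid in the frame of panel_mid between 0.015 and 0.034 m and linear speed of each of weight1, weight2, weight3, panel below 0.03 m/s and x of weight2_mid in the frame of panel_mid between -0.1 and 0.1 m and y of weight2_mid in the frame of panel_mid between -0.027 and 0.027 m and z of weight2_mid in the frame of panel_mid between 0.015 and 0.034 m and x of weight3_mid in the frame of panel_mid between -0.1 and 0.1 m and y of weight3_mid in the frame of panel_mid between -0.027 and 0.027 m and z of weight3_mid in the frame of panel_mid between 0.015 and 0.034 m); the robot touches nothing.
It fails at once if the ink jar is pushed 50 mm from its place (distance of ink_jar_mid from where it was at the start of the episode above 0.05 m).
It fails at once if the little jar is taken out of the tray (horizontal distance between tray_jar_mid and tray_knob above 0.15 m).
Of weight1, weight2, weight3 only 2 to 3 are there at a start; the rules pass over those that are not, and their reading is None.
At some moment in a run one of weight1, weight2, weight3 may be knocked a few centimetres aside while the robot is not near it.
Once in a run the grip may slacken for a moment while it holds something.
It also fails if it takes over 210 s, if anything falls off the work surface, if the arm or the gripper's body presses on something with over 40 N, if the wrist force passes 120 N, or if a joint passes its speed limit or range.

## Working session

There is one attempt and no reset: what is moved stays moved. The work goes in short steps, Python scripts to look and compute and a tool call to move; the robot and the scene stay as the last step left them, time stands still between calls to the robot, and variables do not carry over. Pictures are saved under pics/ and viewed, at most 14 in all, crops included, and the job is handed in when it is done.

Besides the shell and the picture viewer there is one more tool, called after "Call:" as name(argument=value, ...), one argument or row to a line, values as JSON. step_arm: Moves the arm, as the interface text tells. Its arguments: {"type":"object","properties":{"hand":{"type":"array","items":{"type":"number"}},"delta_pos":{"type":"array","items":{"type":"array","items":{"type":"number"}}},"turn":{"type":"array","items":{"type":"number"}},"force":{"type":"number"}},"required":["hand","delta_pos","turn"]}

```bash
mkdir -p pics; ls
python3 - <<'E'
from rig import r
import cv2,numpy as np
s=r.read_state(); print({k:np.round(v,3) for k,v in s.items()})
for n in("side","top"):
    d=r.get_image(n); cv2.imwrite(f"pics/{n}0.png",d["frame"][:,:,::-1]); print(n,d["camera_matrix"].tolist(),d["distortion"],np.round(d["view"],4).tolist())
E
```

```text
pics
{'time': np.float64(0.0), 'qpos': array([-1.376,  0.088,  1.372, -0.   ,  1.684, -0.103]), 'qvel': array([ 0.001,  0.   ,  0.001, -0.   ,  0.002, -0.   ]), 'effort': array([ 0.0000e+00, -3.5186e+01, -3.1328e+01,  0.0000e+00,  1.1000e-02,
       -0.0000e+00]), 'ee_pos': array([ 161.267, -525.329,  244.126]), 'orientation': array([-3.105, -0.466,  0.   ]), 'ft_force': array([ 0.017, -0.602, -0.742]), 'moment': array([-0.005, -0.021,  0.017]), 'grasp_force': np.float64(0.0), 'opening': np.float64(85.646)}
side [[458.715248036116, 0.0, 324.9083623599646], [0.0, 458.715248036116, 235.89220541930393], [0.0, 0.0, 1.0]] [-0.109213  0.        0.        0.        0.      ] [[-0.9151, -0.4031, -0.0128, 559.3832], [-0.2731, 0.643, -0.7155, 209.1423], [0.2967, -0.6513, -0.6985, 770.9835], [0.0, 0.0, 0.0, 1.0]]
top [[478.65893734487264, 0.0, 322.3041472759096], [0.0, 478.65893734487264, 236.8162279780216], [0.0, 0.0, 1.0]] [-0.02571857  0.          0.          0.          0.        ] [[-0.0298, -0.9994, 0.0156, 65.5258], [-0.9921, 0.0276, -0.1227, 598.6576], [0.1222, -0.0191, -0.9923, 1109.4852], [0.0, 0.0, 0.0, 1.0]]
```

View pics/top0.png

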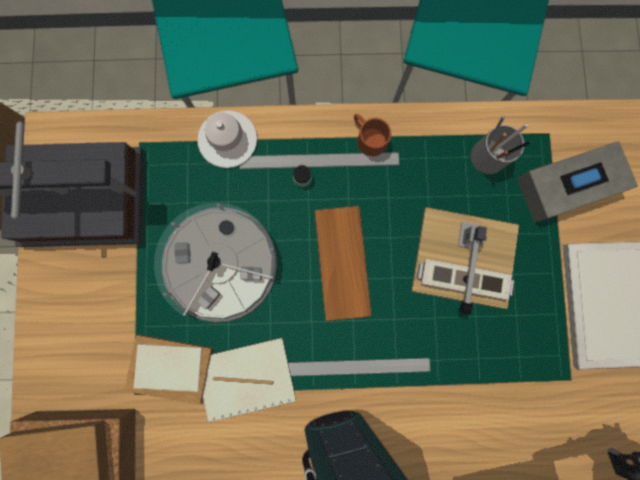

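View pics/side0.png

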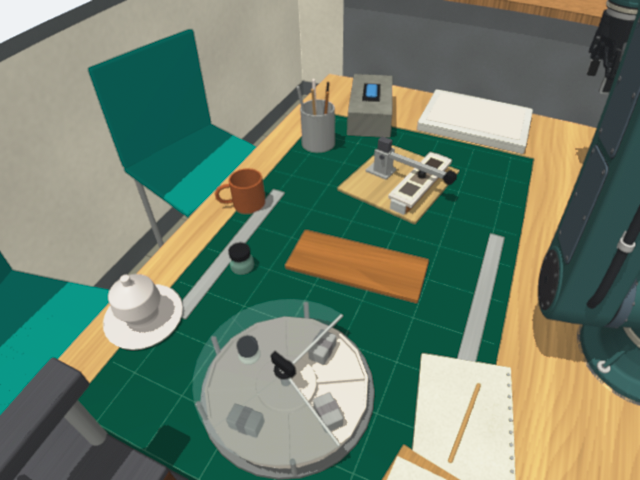

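The top view shows the jig (panel ≈(466,279), clamp knob ≈(466,309), pivot ≈(478,235)), board ≈(343,263), and tray axis ≈(214,262). There are three weights at (182,253), (252,273) and (208,296), the tray jar at (227,227), and the ink jar at (303,176). The opening faces the robot, towards the lower right.

```bash
cat > h.py <<'E'
from rig import r
import cv2,numpy as np
class Cam:
    def __init__(s,n):
        d=r.get_image(n); s.f=d["frame"]; s.bgr=s.f[:,:,::-1].copy(); s.K=np.array(d["camera_matrix"]); s.D=np.array(d["distortion"]); s.V=np.array(d["view"])
        s.R=s.V[:3,:3]; s.c=-s.R.T@s.V[:3,3]; s.hsv=cv2.cvtColor(s.bgr,cv2.COLOR_BGR2HSV)
    def ray(s,uv):
        p=cv2.undistortPoints(np.array(uv,float).reshape(-1,1,2),s.K,s.D).reshape(-1,2)
        return np.c_[p,np.ones(len(p))]@s.R
    def at(s,uv,z):
        d=s.ray(uv); return s.c+d*((z-s.c[2])/d[:,2])[:,None]
    def proj(s,P):
        return cv2.projectPoints(np.array(P,float).reshape(-1,1,3),cv2.Rodrigues(s.R)[0],s.V[:3,3],s.K,s.D)[0].reshape(-1,2)
    def blobs(s,lo,hi,box,amin=20):
        m=cv2.inRange(s.hsv,np.array(lo),np.array(hi)); k=np.zeros_like(m); x0,y0,x1,y1=box; k[y0:y1,x0:x1]=m[y0:y1,x0:x1]
        c,_=cv2.findContours(k,cv2.RETR_EXTERNAL,cv2.CHAIN_APPROX_NONE)
        return sorted([a for a in c if cv2.contourArea(a)>=amin],key=cv2.contourArea,reverse=True)
    def crop(s,name,box,f):
        x0,y0,x1,y1=box; cv2.imwrite(name,cv2.resize(s.bgr[y0:y1,x0:x1],None,fx=f,fy=f,interpolation=cv2.INTER_CUBIC))
def tri(a,ua,b,ub):
    A=np.zeros((3,3));v=np.zeros(3)
    for c,u in((a,ua),(b,ub)):
        d=c.ray([u])[0]; d/=np.linalg.norm(d); M=np.eye(3)-np.outer(d,d); A+=M; v+=M@c.c
    return np.linalg.solve(A,v)
def rect(xy):
    (c,(w,h),a)=cv2.minAreaRect(np.float32(xy)); 
    if w<h: w,h,a=h,w,a+90
    return np.round(c,1),round(w,1),round(h,1),round((a+90)%180-90,1)
E
python3 - <<'E'
from h import *
t=Cam("top");
# wooden board
b=t.blobs((5,110,60),(20,255,255),(305,195,385,330),300)
for c in b[:1]: print("board",rect(t.at(c.reshape(-1,2),12)[:,:2]),c.reshape(-1,2).min(0),c.reshape(-1,2).max(0))
b=t.blobs((8,30,60),(28,255,255),(405,195,530,320),300)
for c in b[:2]: print("jigbase",rect(t.at(c.reshape(-1,2),8)[:,:2]))
b=t.blobs((0,0,170),(180,40,255),(405,245,530,305),20)
print("panel",rect(np.vstack([t.at(c.reshape(-1,2),38)[:,:2] for c in b])))
t.crop("pics/jig.png",(400,195,540,320),4); t.crop("pics/tray.png",(145,195,295,330),5)
E
```

```text
board (array([539.4,   1.2]), 270.7, 109.9, 4.0) [315 206] [370 320]
jigbase (array([ 543.4, -302.6]), 238.4, 211.7, 77.7)
panel (array([ 489.6, -294.5]), 211.0, 58.3, 77.6)
```

View pics/jig.png

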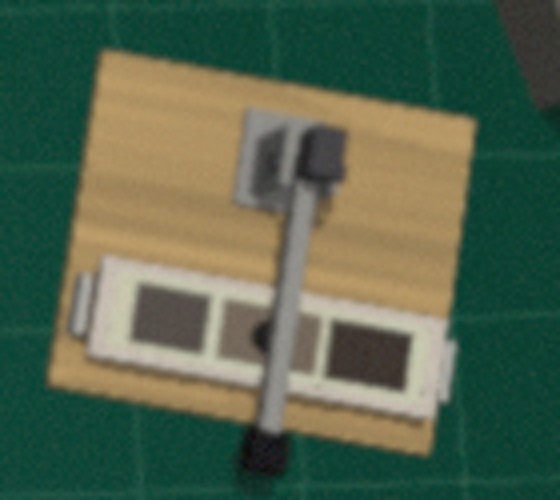

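View pics/tray.png

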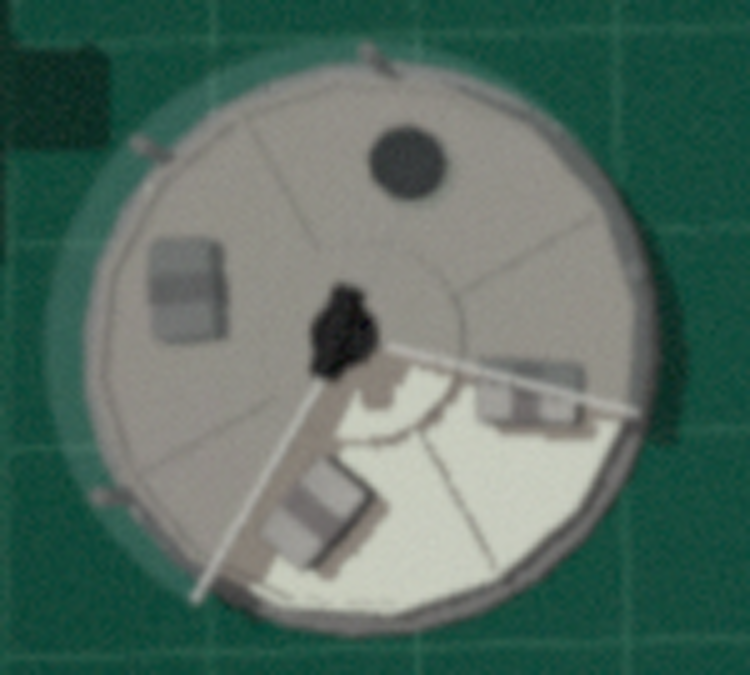

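The jig crop shows the knob at ≈(466,308) and the pivot block at ≈(477,233), and the panel lies between the stops. In the tray crop, the opening's edges run to (184,315) and (273,277). The bottom weight is near the opening's middle, the right weight is half under the cover, the left weight is covered, and the jar is at the top.

```bash
cat >> h.py <<'E'
def wrap(a): return (a+np.pi)%(2*np.pi)-np.pi
def pose():
    s=r.read_state(); R=cv2.Rodrigues(np.array(s["orientation"],float))[0]
    return np.array(s["ee_pos"]),np.arctan2(R[1,0],R[0,0]),s
def go(tgt,yaw_x):
    "turn first, then total tool-frame shift in cm"
    p,y,s=pose(); d=np.array(tgt,float)-p; c,sn=np.cos(yaw_x),np.sin(yaw_x)
    print("at",np.round(p,1),"yaw",round(y,3),"turn",round(-wrap(yaw_x-y),3),"| then dx dy dz cm",np.round([(c*d[0]+sn*d[1])/10,(sn*d[0]-c*d[1])/10,-d[2]/10],2),"dist",round(np.linalg.norm(d),0),"f",np.round(s["ft_force"],1),"open",round(float(s["opening"]),1),"grip",round(float(s["grasp_force"]),1),"t",round(float(s["time"]),1))
E
python3 - <<'E'
from h import *
t=Cam("top");s=Cam("side")
a=np.deg2rad(-12.4); x=np.array([np.cos(a),np.sin(a),0]); pm=np.array([489.6,-294.5,0])
for n,P in(("knob",pm-68*x+[0,0,65]),("pivot",pm+100*x+[0,0,65]),("panelmid",pm+[0,0,38])):
    print(n,P.round(1),t.proj(P).round(1),s.proj(P).round(1))
for c,n,bs in((t,"top",[(450,295,482,320),(200,248,226,278)]),(s,"side",[(438,165,466,190),(265,345,302,382)])):
    for b in bs:
        for k in c.blobs((0,0,0),(180,255,55),b,15)[:1]: m=cv2.moments(k);print(n,b,round(m['m10']/m['m00'],1),round(m['m01']/m['m00'],1),cv2.boundingRect(k))
# opening edges z=62
e=t.at([(211.5,268),(184,315),(223,264.6),(272.5,277.3)],62)[:,:2]
d1=e[1]-e[0];d2=e[3]-e[2]; k=np.linalg.solve(np.c_[d1,-d2],e[2]-e[0]); ax=e[0]+k[0]*d1
print("axis from edges",ax.round(1),np.degrees([np.arctan2(*d1[::-1]),np.arctan2(*d2[::-1])]).round(1))
print("rim ends",np.linalg.norm(e[1]-ax).round(),np.linalg.norm(e[3]-ax).round())
# tray disc ellipse: outer grey+white
E
```

```text
knob [ 423.2 -279.9   65. ] [[466.8 307.5]] [[449.8 177.5]]
pivot [ 587.3 -316.    65. ] [[477.4 236.5]] [[386.2 153. ]]
panelmid [ 489.6 -294.5   38. ] [[467.5 278.9]] [[421.6 176.4]]
top (450, 295, 482, 320) 464.7 309.4 (458, 301, 15, 18)
top (200, 248, 226, 278) 213.1 261.5 (208, 253, 12, 18)
side (438, 165, 466, 190) 449.7 177.5 (443, 171, 14, 14)
side (265, 345, 302, 382) 282.4 366.7 (272, 352, 23, 27)
axis from edges [544.1 300. ] [ 149.2 -106. ]
rim ends 138.0 139.0
```

Run:
```python
from h import *
a=-0.216
go((423.2,-279.9,200),a)
```

```text
at [ 161.4 -525.6  244.7] yaw 0.298 turn 0.514 | then dx dy dz cm [ 20.31 -29.61   4.47] dist 362.0 f [ 0.9 -1.2 -0.3] open 85.3 grip 0.0 t 0.2
```

Call:
step_arm(
  hand=[5,5,5,5,5],
  delta_pos=[
    [0,0,0],
    [0,0,0],
    [0,0,0],
    [2.5,-3.7,0.5],
    [2.5,-3.7,0.5],
  ],
  turn=[0.172,0.171,0.171,0,0],
  force=30,
)

```text
time: 0.88
ee_pos: [226.5, -463.7, 234.9]
orientation: [-3.123, 0.341, -0.0]
ft_force: [0.3, -0.0, -0.3]
opening: 50.2
grasp_force: 0.0
```

Call:
step_arm(
  hand=[5,5,5,5,5],
  delta_pos=[
    [3,-4.4,0.7],
    [3,-4.4,0.7],
    [3,-4.4,0.7],
    [3,-4.4,0.7],
    [3.3,-4.6,0.7],
  ],
  turn=[0,0,0,0,0],
)

```text
time: 1.5
ee_pos: [424.1, -279.0, 200.2]
orientation: [3.123, -0.34, 0.001]
ft_force: [1.5, -1.1, 0.7]
opening: 49.9
grasp_force: 0.0
```

Run:
```python
from h import *
go((423.2,-279.9,75),-0.216)
t=Cam("top");s=Cam("side")
```

```text
at [ 424.1 -279.   200.2] yaw -0.217 turn -0.001 | then dx dy dz cm [-0.07  0.11 12.52] dist 125.0 f [ 1.5 -1.1  0.7] open 49.9 grip 0.0 t 1.5
```

Call:
step_arm(
  hand=[5,5,5,5,5],
  delta_pos=[
    [-0.1,0.1,4],
    [0,0,4],
    [0,0,4],
    [0,0,2],
    [0,0,0],
  ],
  turn=[0,0,0,0,0],
)

```text
time: 2.22
ee_pos: [420.2, -280.4, 58.3]
orientation: [-3.121, 0.34, 0.007]
ft_force: [0.4, 0.1, 0.0]
opening: 50.1
grasp_force: 0.0
```

Call:
step_arm(
  hand=[1.5,1.5,1.5,1.5,1.5],
  delta_pos=[
    [0,0,0],
    [0,0,0],
    [0,0,0],
    [0,0,0],
    [0,0,0],
  ],
  turn=[0,0,0,0,0],
  force=30,
)

```text
time: 2.85
ee_pos: [423.4, -277.5, 62.2]
orientation: [-3.116, 0.337, -0.004]
ft_force: [1.9, 11.2, 4.9]
opening: 21.4
grasp_force: 32.8
```

Run:
```python
from h import *
go((423.2,-279.9,60),-0.216)
s=Cam("side"); s.crop("pics/grip.png",(340,100,500,220),5)
# arc plan rows (tool frame: x=jig x, z down)
A=np.radians([0,12,24,36,48,58,68,78,88,96,104]); x=-168*np.cos(A); z=168*np.sin(A)
print(np.c_[np.diff(x),-np.diff(z)].round(0).tolist())
```

```text
at [ 423.4 -277.5   62.2] yaw -0.215 turn 0.001 | then dx dy dz cm [0.03 0.24 0.22] dist 3.0 f [ 1.9 11.2  4.9] open 21.4 grip 32.8 t 2.9
[[4.0, -35.0], [11.0, -33.0], [18.0, -30.0], [24.0, -26.0], [23.0, -18.0], [26.0, -13.0], [28.0, -9.0], [29.0, -4.0], [23.0, 1.0], [23.0, 4.0]]
```

View pics/grip.png

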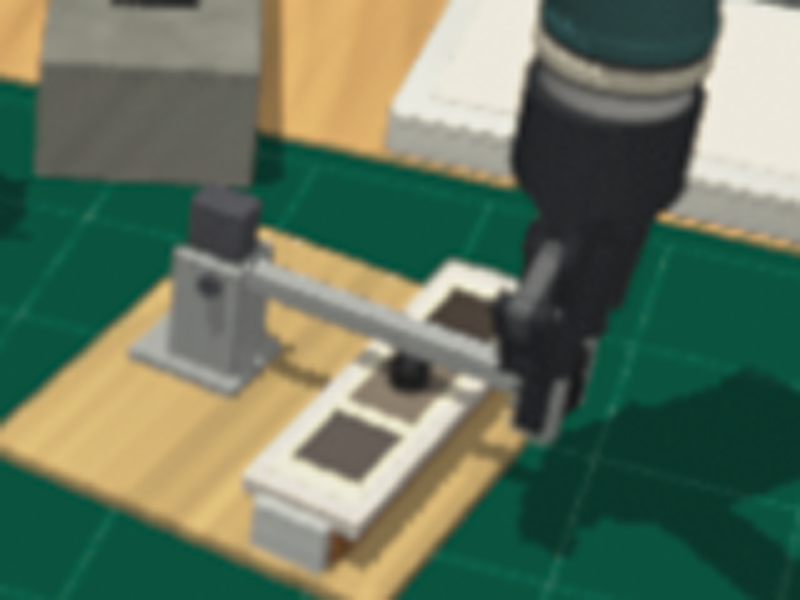

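The picture shows the jaws closed on the clamp knob. I'll ease the lateral strain by 3 mm, then follow the arc.

Call:
step_arm(
  hand=[1.5,1.5,1.5,1.5,1.5],
  delta_pos=[
    [0,-0.3,0],
    [0.4,0,-3.5],
    [1.1,0,-3.3],
    [1.8,0,-3.0],
    [2.4,0,-2.6],
  ],
  turn=[0,0,0,0,0],
)

```text
time: 3.52
ee_pos: [477.3, -289.1, 185.1]
orientation: [-3.121, 0.338, 0.006]
ft_force: [0.9, 1.3, -7.7]
opening: 21.6
grasp_force: 29.6
```

Run:
```python
from h import *
go((423.2,-279.9,60),-0.216)
```

```text
at [ 477.3 -289.1  185.1] yaw -0.216 turn -0.0 | then dx dy dz cm [-5.48  0.26 12.51] dist 137.0 f [ 0.9  1.3 -7.7] open 21.6 grip 29.6 t 3.5
```

Call:
step_arm(
  hand=[1.5,1.5,1.5,1.5,1.5],
  delta_pos=[
    [2.3,0,-1.8],
    [2.6,0,-1.3],
    [2.8,0,-0.9],
    [2.9,0,-0.4],
    [2.3,0,0.1],
  ],
  turn=[0,0,0,0,0],
)

```text
time: 4.15
ee_pos: [605.0, -316.9, 228.8]
orientation: [-3.122, 0.337, 0.0]
ft_force: [-0.8, 3.5, 0.1]
opening: 21.5
grasp_force: 31.4
```

Call:
step_arm(
  hand=[1.5,1.5,3,5,5],
  delta_pos=[
    [2.3,0,0.4],
    [0,0,0],
    [0,0,0],
    [0,0,0],
    [0,0,0],
  ],
  turn=[0,0,0,0,0],
)

```text
time: 4.78
ee_pos: [626.1, -323.5, 223.7]
orientation: [3.122, -0.34, 0.0]
ft_force: [-0.5, 0.1, 0.3]
opening: 50.1
grasp_force: 0.0
```

Run:
```python
from h import *
go((423.2,-279.9,60),-0.216)
s=Cam("side"); s.crop("pics/open.png",(320,40,520,190),4)
```

```text
at [ 626.1 -323.5  223.7] yaw -0.217 turn -0.001 | then dx dy dz cm [-20.75   0.09  16.37] dist 264.0 f [-0.5  0.1  0.3] open 50.1 grip 0.0 t 4.8
```

View pics/open.png

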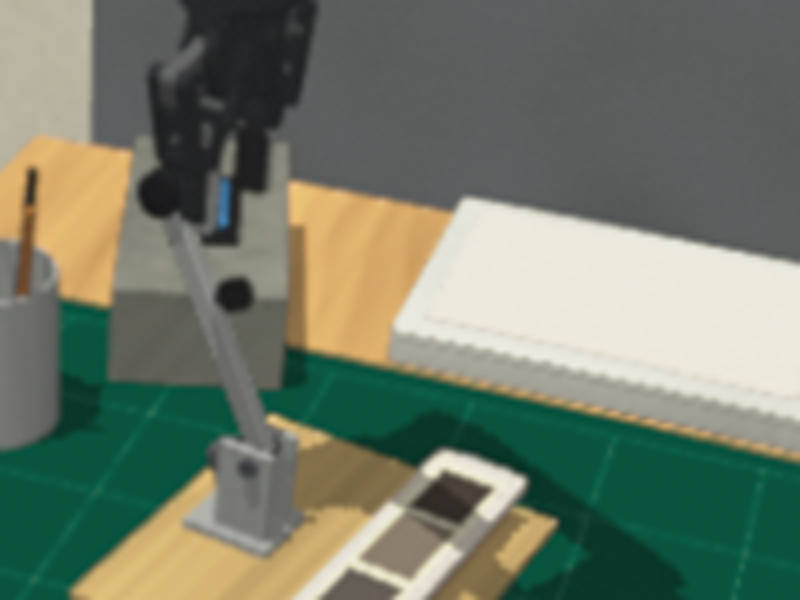

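The clamp arm has fallen open behind the gripper and the panel is still in the jig.

Call:
step_arm(
  hand=[8.5,8.5,8.5,8.5,8.5],
  delta_pos=[
    [0,0,-4],
    [-1,0,-2],
    [-4.3,0,0],
    [-4.3,0,0],
    [-4.3,0,0],
  ],
  turn=[0,0,0,0,0],
)

```text
time: 5.45
ee_pos: [489.0, -292.7, 283.8]
orientation: [3.122, -0.339, 0.001]
ft_force: [0.3, -1.2, 0.7]
opening: 85.1
grasp_force: 0.0
```

Call:
step_arm(
  hand=[8.5,8.5,8.5,8.5,8.5],
  delta_pos=[
    [0,0,2],
    [0,0,2],
    [0,0,2],
    [0,0,2],
    [0,0,2],
  ],
  turn=[-0.174,-0.174,-0.174,-0.175,-0.175],
)

```text
time: 6.08
ee_pos: [490.3, -293.1, 183.2]
orientation: [2.97, 1.02, 0.0]
ft_force: [0.8, -0.2, 0.9]
opening: 84.7
grasp_force: 0.0
```

Call:
step_arm(
  hand=[8.5,8.5,8.5,8.5,8.5],
  delta_pos=[
    [0,0,0],
    [0,0,0],
    [0,0,0],
    [0,0,0],
    [0,0,0],
  ],
  turn=[-0.174,-0.175,-0.175,-0.175,0],
)

```text
time: 6.7
ee_pos: [490.5, -293.1, 183.8]
orientation: [2.45, 1.966, -0.0]
ft_force: [0.1, 0.6, 0.0]
opening: 85.3
grasp_force: 0.0
```

Run:
```python
from h import *
go((489.6,-294.5,100),1.355)
t=Cam("top")
b=t.blobs((0,0,150),(180,45,255),(405,245,530,305),20)
print("panel",rect(np.vstack([t.at(c.reshape(-1,2),38)[:,:2] for c in b])))
```

```text
at [ 490.5 -293.1  183.8] yaw 1.352 turn -0.003 | then dx dy dz cm [-0.16 -0.05  8.38] dist 84.0 f [0.1 0.6 0. ] open 85.3 grip 0.0 t 6.7
panel (array([ 497. , -258.1]), 140.1, 59.6, 78.0)
```

Call:
step_arm(
  hand=[8.5,8.5,8.5,8.5,8.5],
  delta_pos=[
    [-0.1,0,4.5],
    [0,0,4.5],
    [0,0,4],
    [0,0,2.4],
    [0,0,0],
  ],
  turn=[0,0,0,0,0],
)

```text
time: 7.38
ee_pos: [489.0, -292.9, 26.9]
orientation: [-2.446, -1.963, 0.002]
ft_force: [-0.9, -0.4, -0.3]
opening: 85.1
grasp_force: 0.0
```

Call:
step_arm(
  hand=[5,5,5,5,5],
  delta_pos=[
    [0,0,0],
    [0,0,0],
    [0,0,0],
    [0,0,0],
    [0,0,0],
  ],
  turn=[0,0,0,0,0],
  force=40,
)

```text
time: 8.0
ee_pos: [492.0, -295.1, 31.7]
orientation: [2.445, 1.966, 0.002]
ft_force: [-0.5, -0.4, 5.7]
opening: 58.8
grasp_force: 45.1
```

Call:
step_arm(
  hand=[5,5,5,5,5],
  delta_pos=[
    [0,0,-1],
    [0,0,-2],
    [0,0,-3],
    [0,0,-3],
    [0,0,-3],
  ],
  turn=[0,0,0,0,0],
  force=40,
)

```text
time: 8.62
ee_pos: [490.4, -293.8, 150.2]
orientation: [-2.447, -1.969, 0.0]
ft_force: [0.1, -0.5, -0.7]
opening: 59.6
grasp_force: 44.3
```

Run:
```python
from h import *
go((539.4,1.2,100),0.07)
t=Cam("top"); s=Cam("side")
p,_,_=pose()
b=t.blobs((0,0,150),(180,45,255),(385,215,550,345),20)
print("panel",rect(np.vstack([t.at(c.reshape(-1,2),p[2]+10)[:,:2] for c in b])))
s.crop("pics/lift.png",(300,70,540,230),3)
```

```text
at [ 490.4 -293.8  150.2] yaw 1.355 turn 1.285 | then dx dy dz cm [  6.95 -29.08   5.02] dist 303.0 f [ 0.1 -0.5 -0.7] open 59.6 grip 44.3 t 8.6
panel (array([ 501.2, -236.7]), 102.6, 58.8, 77.9)
```

View pics/lift.png

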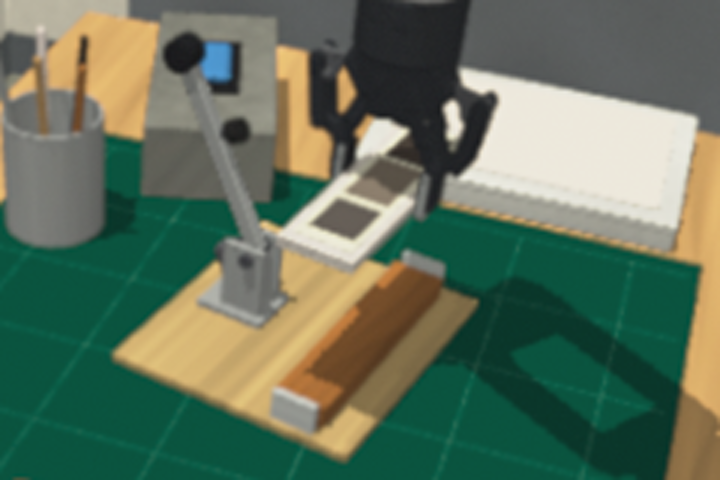

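The panel hangs level in the jaws, picture up. The clamp is still open and leaning on its stop.

Call:
step_arm(
  hand=[5,5,5,5,5],
  delta_pos=[
    [3,-0.2,0],
    [5.5,-0.3,0],
    [5.5,-0.3,0],
    [5.5,-0.3,0],
    [5.5,-0.3,0],
  ],
  turn=[0,0,0,0,0],
)

```text
time: 9.35
ee_pos: [529.8, -45.0, 147.5]
orientation: [-2.447, -1.968, 0.003]
ft_force: [0.6, -1.1, -1.1]
opening: 59.3
grasp_force: 44.3
```

Call:
step_arm(
  hand=[5,5,5,5,5],
  delta_pos=[
    [4,-0.2,0],
    [0.9,0,0],
    [0,0,0],
    [0,0,0],
    [0,0,0],
  ],
  turn=[0,0,0.16,0.16,0.16],
)

```text
time: 9.98
ee_pos: [538.6, 0.4, 147.9]
orientation: [-2.85, -1.322, 0.004]
ft_force: [-0.4, -1.0, -0.8]
opening: 59.1
grasp_force: 44.3
```

Call:
step_arm(
  hand=[5,5,5,5,5],
  delta_pos=[
    [0,0,1],
    [0,0,1],
    [0,0,1],
    [0,0,1],
    [0,0,1],
  ],
  turn=[0.16,0.16,0.16,0.165,0.16],
)

```text
time: 10.6
ee_pos: [538.5, 0.2, 97.7]
orientation: [3.139, 0.099, -0.003]
ft_force: [-0.2, -0.6, -0.1]
opening: 59.2
grasp_force: 44.3
```

Run:
```python
from h import *
go((539.4,1.2,100),0.07)
t=Cam("top")
p,_,_=pose()
b=t.blobs((0,0,150),(180,45,255),(285,160,400,360),20)
for c in b: print("panel bits",rect(t.at(c.reshape(-1,2),p[2]+10)[:,:2]))
print("panel",rect(np.vstack([t.at(c.reshape(-1,2),p[2]+10)[:,:2] for c in b])))
t.crop("pics/hover.png",(260,140,420,350),2.8)
```

```text
at [5.385e+02 2.000e-01 9.770e+01] yaw 0.063 turn -0.007 | then dx dy dz cm [ 0.1  -0.09 -0.23] dist 3.0 f [-0.2 -0.6 -0.1] open 59.2 grip 44.3 t 10.6
panel bits (array([763.7,  57.7]), 144.5, 11.8, 88.5)
panel bits (array([473.4,  16. ]), 78.9, 20.3, 4.2)
panel bits (array([636.8,   7.1]), 56.6, 16.0, 88.4)
panel (array([604. ,  49.2]), 343.0, 144.9, 3.1)
```

View pics/hover.png

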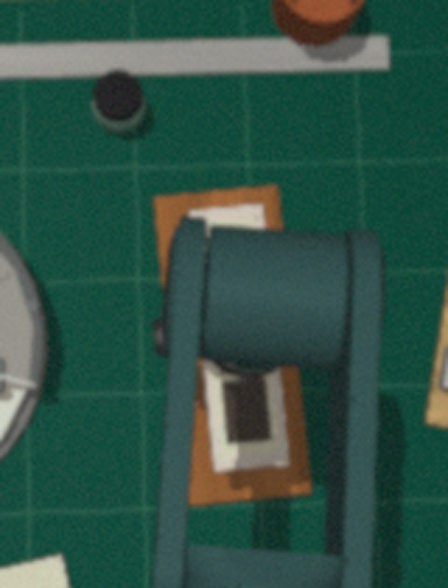

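The panel is centred and aligned over the board. I'll lower it until contact.

Call:
step_arm(
  hand=[5,5,5,5,5],
  delta_pos=[
    [0.1,-0.1,2],
    [0,0,2],
    [0,0,2],
    [0,0,1.3],
    [0,0,0],
  ],
  turn=[-0.005,0,0,0,0],
)

```text
time: 11.28
ee_pos: [539.0, 2.1, 24.8]
orientation: [-3.139, -0.118, 0.005]
ft_force: [0.4, 0.0, -0.8]
opening: 58.9
grasp_force: 44.3
```

Call:
step_arm(
  hand=[5,5,5],
  delta_pos=[
    [0,0,0.2],
    [0,0,0],
    [0,0,0],
  ],
  turn=[0,0,0],
)

```text
time: 11.65
ee_pos: [540.6, 2.4, 25.0]
orientation: [3.139, 0.118, 0.002]
ft_force: [-1.1, 0.1, -1.2]
opening: 58.8
grasp_force: 44.3
```

Call:
step_arm(
  hand=[5,5,5],
  delta_pos=[
    [0,0,0.2],
    [0,0,0],
    [0,0,0],
  ],
  turn=[0,0,0],
)

```text
time: 12.02
ee_pos: [540.1, 2.5, 22.3]
orientation: [3.139, 0.118, -0.0]
ft_force: [0.3, -1.2, -0.8]
opening: 59.1
grasp_force: 44.3
```

Call:
step_arm(
  hand=[5,5,5],
  delta_pos=[
    [0,0,0.2],
    [0,0,0],
    [0,0,0],
  ],
  turn=[0,0,0],
)

```text
time: 12.4
ee_pos: [540.4, 2.4, 21.3]
orientation: [3.139, 0.118, 0.001]
ft_force: [-2.4, 0.4, 5.5]
opening: 58.9
grasp_force: 48.0
```

Call:
step_arm(
  hand=[6.5,7,8,8,8],
  delta_pos=[
    [0,0,0],
    [0,0,0],
    [0,0,0],
    [0,0,0],
    [0,0,-1],
  ],
  turn=[0,0,0,0,0],
)

```text
time: 13.02
ee_pos: [539.3, 2.6, 29.6]
orientation: [-3.139, -0.117, 0.004]
ft_force: [-0.7, 0.1, -0.5]
opening: 80.3
grasp_force: 0.0
```

Call:
step_arm(
  hand=[8,8,8,8,8],
  delta_pos=[
    [0,0,-3],
    [0,0,-4],
    [0,0,-5],
    [0,0,-3],
    [0,0,0],
  ],
  turn=[0,0,0,0,0],
)

```text
time: 13.65
ee_pos: [542.1, 2.3, 184.8]
orientation: [3.138, 0.117, 0.013]
ft_force: [0.1, 1.1, -0.6]
opening: 79.7
grasp_force: 0.0
```

Run:
```python
from h import *
# next: tray. tray knob pose from blobs
t=Cam("top");s=Cam("side")
P=tri(t,(213.1,261.5),s,(282.4,366.7)); print("knob tri",P.round(1))
for z in(90,98):
    k=t.blobs((0,0,0),(180,255,55),(200,245,230,280),15)[0].reshape(-1,2); print(z,rect(t.at(k,z)[:,:2]))
# board + panel in side view
for c in s.blobs((0,0,150),(180,50,255),(270,215,440,310),20)[:3]: print("panel side",rect(s.at(c.reshape(-1,2),22)[:,:2]))
s.crop("pics/placed.png",(180,200,440,480),2.1)
go((544.1,300,180),0.07)
```

```text
knob tri [546.3 300.6  79.1]
90 (array([545.6, 297. ]), 36.3, 24.9, -0.1)
98 (array([544.9, 295.3]), 36.0, 24.7, -0.1)
panel side (array([541.4,   4.3]), 210.3, 65.6, 4.2)
at [539.9   2.5 180.2] yaw 0.075 turn 0.005 | then dx dy dz cm [ 2.500e+00 -2.965e+01  2.000e-02] dist 298.0 f [-0.  -0.3 -0.1] open 80.0 grip 0.0 t 13.8
```

View pics/placed.png

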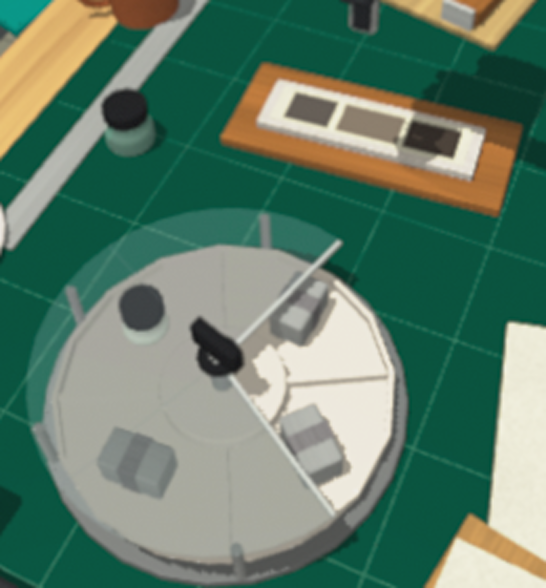

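The panel lies centred on the board, picture up. The bar knob lies diagonally at ≈(284,363). The weights are at (323,346), (329,411) and (246,420) in the full side picture.

Run:
```python
from h import *
t=Cam("top");s=Cam("side")
ax=np.array([544.1,300.]); win=201.6
q=lambda p:(np.array(p)/5+[145,195])
for n,p in dict(A=[(250,120),(320,245)],B=[(590,215),(465,290)],C=[(140,470),(270,400)],D=[(490,565),(420,430)]).items():
    e=t.at([q(x) for x in p],27)[:,:2]; d=e[0]-e[1]; print("div",n,"dir",np.degrees(np.arctan2(d[1],d[0])).round(1), "from axis", np.degrees(np.arctan2(*(e[0]-ax)[::-1])).round(1))
e=s.at([(276.7,356.2),(291,370.5)],98)[:,:2]; d=e[1]-e[0]; print("bar side",e.round(),np.degrees(np.arctan2(d[1],d[0])).round(1))
e=t.at([q((345,290)),q((330,370))],98)[:,:2]; d=e[1]-e[0]; print("bar top",e.round(),np.degrees(np.arctan2(d[1],d[0])).round(1))
# weights: corners of top faces (top crop)
for n,p in dict(bot=[(325,455),(374,492),(318,565),(262,528)],right=[(480,360),(583,362),(583,420),(478,418)],left=[(150,240),(220,240),(222,340),(150,340)]).items():
    w=t.at([q(x) for x in p],48)[:,:2]; R=rect(w); d=np.array(R[0])-ax; print(n,R,"r",np.linalg.norm(d).round(),"rel win",((np.degrees(np.arctan2(d[1],d[0]))-win+180)%360-180).round(1))
```

```text
div A dir 28.7 from axis 26.6
div B dir -60.2 from axis -61.8
div C dir 117.0 from axis 118.4
div D dir -153.2 from axis -151.1
bar side [[557. 298.]
 [527. 310.]] 157.1
bar top [[563. 294.]
 [527. 301.]] 169.2
bot (array([465.1, 317.4]), 44.3, 31.4, -38.4) r 81.0 rel win -34.0
right (array([518.1, 217.4]), 49.2, 27.1, 87.3) r 87.0 rel win 50.9
left (array([569.7, 379.4]), 48.5, 33.8, 0.4) r 83.0 rel win -129.5
```

Call:
step_arm(
  hand=[4,4,4,4,4],
  delta_pos=[
    [0.4,-3.5,0],
    [0.4,-5.2,0],
    [0.4,-5.2,0],
    [0.4,-5.2,0],
    [0.4,-5.2,0],
  ],
  turn=[0,0,0,0,0],
  force=30,
)

```text
time: 14.48
ee_pos: [541.0, 247.6, 178.1]
orientation: [3.138, 0.117, -0.005]
ft_force: [0.5, -0.6, 0.1]
opening: 40.2
grasp_force: 0.0
```

Call:
step_arm(
  hand=[4,4,4,4,4],
  delta_pos=[
    [0.5,-5.2,0],
    [0,0,0],
    [0,0,0],
    [0,0,0],
    [0,0,0],
  ],
  turn=[0,-0.18,-0.18,-0.18,-0.18],
)

```text
time: 15.1
ee_pos: [542.2, 298.3, 177.8]
orientation: [2.893, 1.225, -0.007]
ft_force: [0.1, -0.2, -0.3]
opening: 40.0
grasp_force: 0.0
```

Call:
step_arm(
  hand=[4,4,4,4,4],
  delta_pos=[
    [0,0,0],
    [0,0,0],
    [0,0,0],
    [0,0,0],
    [0,0,0],
  ],
  turn=[-0.18,-0.18,-0.18,-0.18,-0.18],
)

```text
time: 15.72
ee_pos: [542.2, 298.1, 177.8]
orientation: [-2.071, -2.36, 0.006]
ft_force: [-0.5, -0.0, -0.4]
opening: 39.9
grasp_force: 0.0
```

Call:
step_arm(
  hand=[4,4,4,4,4],
  delta_pos=[
    [0,0,0],
    [0,0,0],
    [0,0,0],
    [0,0,0],
    [0,0,0],
  ],
  turn=[-0.18,-0.18,-0.18,-0.18,-0.18],
)

```text
time: 16.35
ee_pos: [542.2, 298.1, 177.8]
orientation: [-0.838, -3.024, 0.004]
ft_force: [0.3, 0.6, -0.3]
opening: 40.3
grasp_force: 0.0
```

Call:
step_arm(
  hand=[4,4],
  delta_pos=[
    [0,0,0],
    [0,0,0],
  ],
  turn=[-0.18,-0.07],
)

```text
time: 16.6
ee_pos: [542.2, 298.1, 177.8]
orientation: [-0.459, -3.104, 0.004]
ft_force: [-0.8, 0.1, 0.1]
opening: 39.9
grasp_force: 0.0
```

Run:
```python
from h import *
go((545,299.5,90),np.radians(163))
```

```text
at [542.2 298.1 177.8] yaw 2.848 turn 0.003 | then dx dy dz cm [-0.23  0.21  8.78] dist 88.0 f [-0.8  0.1  0.1] open 39.9 grip 0.0 t 16.6
```

Call:
step_arm(
  hand=[4,4,4,4,4],
  delta_pos=[
    [-0.2,0.2,3],
    [0,0,3],
    [0,0,2],
    [0,0,1],
    [0,0,0],
  ],
  turn=[0,0,0,0,0],
)

```text
time: 17.23
ee_pos: [545.2, 299.7, 89.4]
orientation: [-0.464, -3.106, 0.002]
ft_force: [-0.1, -0.1, 1.2]
opening: 39.9
grasp_force: 0.0
```

Call:
step_arm(
  hand=[0.5,0.5,0.5,0.5,0.5],
  delta_pos=[
    [0,0,0],
    [0,0,0],
    [0,0,0],
    [0,0,0],
    [0,0,0],
  ],
  turn=[0,0,0,0,0],
  force=25,
)

```text
time: 17.85
ee_pos: [546.5, 300.6, 92.0]
orientation: [0.464, 3.104, 0.004]
ft_force: [0.8, 1.9, 5.7]
opening: 11.7
grasp_force: 29.8
```

Call:
step_arm(
  hand=[0.5,0.5,0.5,0.5,0.5],
  delta_pos=[
    [0,0,-0.4],
    [0,0,0],
    [0,0,0],
    [0,0,0],
    [0,0,0],
  ],
  turn=[0.02,0.06,0.1,0.12,0.12],
)

```text
time: 18.48
ee_pos: [546.4, 300.4, 92.0]
orientation: [1.107, 2.939, 0.002]
ft_force: [7.1, 5.8, -7.5]
opening: 11.5
grasp_force: 28.2
```

Call:
step_arm(
  hand=[0.5,0.5,0.5,0.5,0.5],
  delta_pos=[
    [0,0,0],
    [0,0,0],
    [0,0,0],
    [0,0,0],
    [0,0,0],
  ],
  turn=[0.12,0.12,0.12,0.08,0.03],
)

```text
time: 19.1
ee_pos: [546.3, 300.3, 92.0]
orientation: [1.758, 2.603, 0.002]
ft_force: [6.4, 5.5, -7.8]
opening: 11.7
grasp_force: 28.1
```

Call:
step_arm(
  hand=[0.5,3,4,4,4],
  delta_pos=[
    [0,0,0],
    [0,0,0],
    [0,0,0],
    [0,0,-1],
    [0,0,-4],
  ],
  turn=[0,0,0,0,0],
)

```text
time: 19.73
ee_pos: [543.7, 298.9, 142.1]
orientation: [-1.755, -2.601, 0.01]
ft_force: [1.4, 0.4, 0.4]
opening: 40.3
grasp_force: 0.0
```

Run:
```python
from h import *
go((463,268,150),np.radians(36.3))
s=Cam("side"); s.crop("pics/tr1.png",(180,280,400,480),3)
t=Cam("top"); t.crop("pics/tr1t.png",(145,195,295,330),5)
```

```text
at [543.7 298.9 142.1] yaw 1.955 turn 1.321 | then dx dy dz cm [-8.33 -2.29 -0.79] dist 87.0 f [1.4 0.4 0.4] open 40.3 grip 0.0 t 19.7
```

View pics/tr1.png

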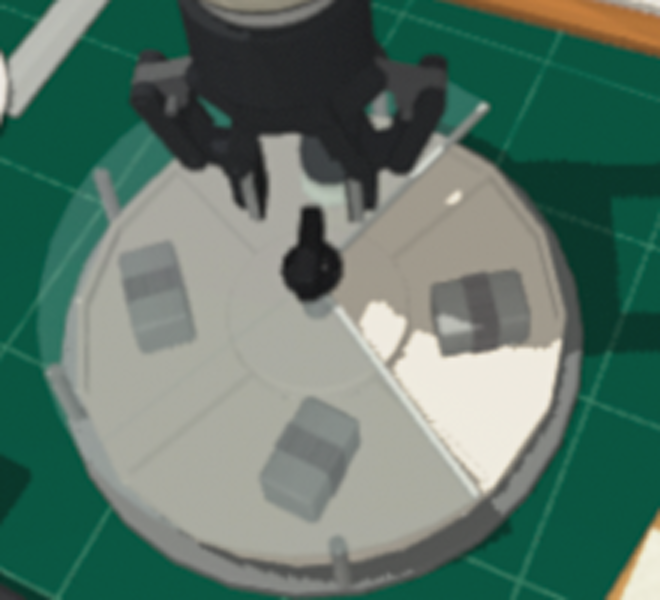

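The first weight now sits in the window at ≈(340,384) in the side view. I'll check its predicted position against the picture.

```bash
cat >> h.py <<'E'
def box(c,yaw,z0=18,L=48,W=30,H=30):
    u=np.array([np.cos(yaw),np.sin(yaw)]);v=np.array([-u[1],u[0]])
    return np.array([[*(np.array(c)+a*L/2*u+b*W/2*v),z0+h] for a in(-1,1) for b in(-1,1) for h in(0,H)])
def cen(pts):
    m=cv2.moments(cv2.convexHull(np.float32(pts))); return np.array([m['m10'],m['m01']])/m['m00']
E
python3 - <<'E'
from h import *
s=Cam("side")
h=cv2.convexHull(np.float32(s.proj(box((465.9,268.6),np.radians(36.3)))))
print("pred crop",((h.reshape(-1,2)-[180,280])*3).round().tolist(),cen(h).round(1))
g=s.hsv[360:410,310:372]; print(g[24,8:60:3].tolist())
for hi in(90,110,130):
  for c in s.blobs((0,0,0),(180,255,hi),(315,362,366,405),80)[:1]: print(hi,cen(c).round(1),cv2.boundingRect(c),cv2.contourArea(c),cv2.contourArea(h))
E
```

```text
pred crop [[534.0, 312.0], [532.0, 339.0], [443.0, 358.0], [431.0, 307.0], [430.0, 279.0], [519.0, 261.0]] [340.6 383. ]
[[21, 30, 160], [22, 29, 160], [26, 17, 107], [36, 9, 147], [36, 9, 148], [42, 10, 124], [30, 7, 104], [0, 6, 90], [0, 8, 91], [15, 5, 98], [42, 11, 118], [45, 9, 118], [42, 11, 120], [20, 30, 153], [21, 30, 160], [21, 30, 159], [20, 30, 155], [45, 11, 92]]
110 [342.2 381.6] (332, 371, 22, 26) 215.5 847.4474487556145
130 [339.7 383.4] (323, 370, 34, 28) 611.5 847.4474487556145
```

Call:
step_arm(
  hand=[5.5,5.5,5.5,5.5,5.5],
  delta_pos=[
    [0,0,0],
    [0,0,0],
    [0,0,0],
    [0,0,0],
    [0,0,0],
  ],
  turn=[0.165,0.165,0.165,0.165,0.165],
)

```text
time: 20.5
ee_pos: [545.0, 299.5, 143.5]
orientation: [-2.658, -1.674, 0.003]
ft_force: [0.9, 0.9, -0.1]
opening: 55.0
grasp_force: 0.0
```

Call:
step_arm(
  hand=[5.5,5.5,5.5,5.5,5.5],
  delta_pos=[
    [0,0,0],
    [0,0,0],
    [0,0,0],
    [-4,-1.1,0],
    [-4.1,-1.1,0],
  ],
  turn=[0.165,0.165,0.165,0,0],
)

```text
time: 21.12
ee_pos: [466.0, 268.9, 143.2]
orientation: [2.984, 0.98, -0.003]
ft_force: [-0.0, -1.3, 0.3]
opening: 54.8
grasp_force: 0.0
```

Call:
step_arm(
  hand=[5.5,5.5,5.5],
  delta_pos=[
    [0,0,3],
    [0,0,3],
    [0,0,0],
  ],
  turn=[0,0,0],
)

```text
time: 21.5
ee_pos: [464.7, 268.3, 81.1]
orientation: [2.984, 0.98, -0.012]
ft_force: [0.9, -0.2, -0.3]
opening: 54.8
grasp_force: 0.0
```

Run:
```python
from h import *
go((465.9,268.6,38),np.radians(36.3))
s=Cam("side"); s.crop("pics/pre1.png",(240,290,440,440),4)
```

```text
at [464.7 268.3  81.1] yaw 0.635 turn 0.001 | then dx dy dz cm [0.11 0.05 4.31] dist 43.0 f [ 0.9 -0.2 -0.3] open 54.8 grip 0.0 t 21.5
```

View pics/pre1.png

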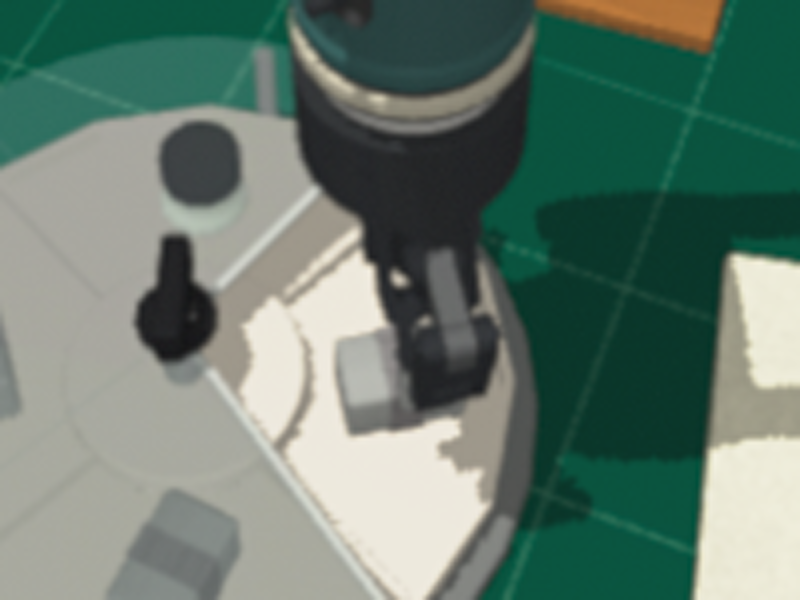

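The open jaws straddle the weight in the window. I'll go down, grip and lift.

Call:
step_arm(
  hand=[5.5,5.5,5.5,5.5],
  delta_pos=[
    [0.1,0,2],
    [0,0,1.5],
    [0,0,0.6],
    [0,0,0],
  ],
  turn=[0,0,0,0],
)

```text
time: 22.05
ee_pos: [468.0, 270.1, 43.2]
orientation: [2.985, 0.98, -0.001]
ft_force: [0.1, 0.2, 0.3]
opening: 54.9
grasp_force: 0.0
```

Call:
step_arm(
  hand=[2.2,2.2,2.2,2.2,2.2],
  delta_pos=[
    [0,0,0],
    [0,0,0],
    [0,0,0],
    [0,0,0],
    [0,0,0],
  ],
  turn=[0,0,0,0,0],
  force=60,
)

```text
time: 22.68
ee_pos: [468.7, 270.4, 44.5]
orientation: [-2.985, -0.981, -0.003]
ft_force: [-0.1, -0.5, 5.2]
opening: 28.4
grasp_force: 60.3
```

Call:
step_arm(
  hand=[2.2,2.2,2.2,2.2,2.2],
  delta_pos=[
    [0,0,-1],
    [0,0,-2],
    [0,0,-3],
    [0,0,-3],
    [0,0,-2],
  ],
  turn=[0,0,0,0,0],
)

```text
time: 23.3
ee_pos: [468.0, 270.0, 154.1]
orientation: [2.985, 0.98, 0.0]
ft_force: [-0.2, 0.3, -3.4]
opening: 28.6
grasp_force: 59.6
```

Run:
```python
from h import *
# panel (541,3.5) yaw 4.2deg; slot near end -65
a=np.radians(4.2); u=np.array([np.cos(a),np.sin(a)])
for k in(-65,0,65): print(k,(np.array([540.5,3])+k*u).round(1))
go((*(np.array([540.5,3])-65*u),100),a)
```

```text
-65 [475.7  -1.8]
0 [540.5   3. ]
65 [605.3   7.8]
at [468.  270.  154.1] yaw 0.635 turn 0.561 | then dx dy dz cm [-1.22 27.16  5.41] dist 277.0 f [-0.2  0.3 -3.4] open 28.6 grip 59.6 t 23.3
```

Call:
step_arm(
  hand=[2.2,2.2,2.2,2.2,2.2],
  delta_pos=[
    [0,0,0],
    [0,0,0],
    [0,0,0],
    [0,0,0],
    [-0.1,2.2,0],
  ],
  turn=[0.14,0.14,0.14,0.141,0],
)

```text
time: 23.92
ee_pos: [467.9, 248.5, 152.1]
orientation: [3.139, 0.118, -0.004]
ft_force: [-0.6, -0.4, -4.4]
opening: 28.8
grasp_force: 59.8
```

Call:
step_arm(
  hand=[2.2,2.2,2.2,2.2,2.2],
  delta_pos=[
    [-0.2,5,0],
    [-0.2,5,0],
    [-0.2,5,0],
    [-0.2,5,0],
    [-0.3,5,0],
  ],
  turn=[0,0,0,0,0],
)

```text
time: 24.55
ee_pos: [475.3, -3.5, 152.5]
orientation: [-3.139, -0.116, 0.002]
ft_force: [1.2, -0.8, -2.4]
opening: 28.6
grasp_force: 59.9
```

Call:
step_arm(
  hand=[2.2,2.2,2.2,2.2,2.2],
  delta_pos=[
    [0,0,3],
    [0,0,3],
    [0,0,2.5],
    [0,0,1],
    [0,0,0],
  ],
  turn=[0,0,0,0,0],
)

```text
time: 25.18
ee_pos: [475.4, -1.9, 57.5]
orientation: [-3.139, -0.116, 0.003]
ft_force: [0.6, 0.0, -2.8]
opening: 28.7
grasp_force: 60.2
```

Run:
```python
from h import *
go((475.7,-1.8,48.5),np.radians(4.2))
```

```text
at [475.4  -1.9  57.5] yaw 0.074 turn 0.001 | then dx dy dz cm [ 0.03 -0.01  0.9 ] dist 9.0 f [ 0.6  0.  -2.8] open 28.7 grip 60.2 t 25.2
```

Call:
step_arm(
  hand=[2.2,2.2,2.2],
  delta_pos=[
    [0,0,0.6],
    [0,0,0],
    [0,0,0],
  ],
  turn=[0,0,0],
)

```text
time: 25.55
ee_pos: [476.6, -2.1, 52.9]
orientation: [3.139, 0.116, 0.002]
ft_force: [0.0, 0.0, -2.4]
opening: 28.3
grasp_force: 60.2
```

Call:
step_arm(
  hand=[2.2,2.2],
  delta_pos=[
    [0,0,0.2],
    [0,0,0],
  ],
  turn=[0,0],
)

```text
time: 25.8
ee_pos: [476.1, -2.0, 50.2]
orientation: [3.139, 0.116, -0.0]
ft_force: [-0.8, -0.3, -3.2]
opening: 28.4
grasp_force: 60.2
```

Call:
step_arm(
  hand=[2.2,2.2],
  delta_pos=[
    [0,0,0.15],
    [0,0,0],
  ],
  turn=[0,0],
)

```text
time: 26.05
ee_pos: [476.0, -2.0, 48.6]
orientation: [3.139, 0.116, -0.001]
ft_force: [1.3, 0.5, -3.7]
opening: 29.2
grasp_force: 60.2
```

Call:
step_arm(
  hand=[2.2,2.2],
  delta_pos=[
    [0,0,0.15],
    [0,0,0],
  ],
  turn=[0,0],
)

```text
time: 26.3
ee_pos: [476.2, -2.1, 48.5]
orientation: [3.139, 0.116, -0.0]
ft_force: [-4.8, 0.3, 5.2]
opening: 28.8
grasp_force: 61.2
```

Call:
step_arm(
  hand=[2.2,2.2],
  delta_pos=[
    [0,0,0.1],
    [0,0,0],
  ],
  turn=[0,0],
)

```text
time: 26.55
ee_pos: [476.2, -2.1, 48.4]
orientation: [3.139, 0.116, -0.0]
ft_force: [-7.2, 0.2, 10.8]
opening: 28.5
grasp_force: 62.0
```

Call:
step_arm(
  hand=[3.5,4.5,5,5,5],
  delta_pos=[
    [0,0,-0.1],
    [0,0,0],
    [0,0,-2],
    [0,0,-4],
    [0,0,-5],
  ],
  turn=[0,0,0,0,0],
)

```text
time: 27.18
ee_pos: [475.4, -2.0, 157.0]
orientation: [-3.139, -0.116, 0.004]
ft_force: [-0.1, 0.6, 0.1]
opening: 49.8
grasp_force: 0.0
```

Call:
step_arm(
  hand=[4,4,4,4,4],
  delta_pos=[
    [0.7,-2.6,0],
    [1.7,-5.4,0],
    [1.7,-5.4,0],
    [1.7,-5.4,0],
    [1.7,-5.4,0],
  ],
  turn=[0,0,0,0,0],
)

```text
time: 27.8
ee_pos: [533.6, 246.7, 157.0]
orientation: [3.139, 0.116, 0.001]
ft_force: [0.6, -0.8, 0.8]
opening: 39.9
grasp_force: 0.0
```

Call:
step_arm(
  hand=[4,4,4,4,4],
  delta_pos=[
    [1.7,-5.4,0],
    [0,0,0],
    [0,0,0],
    [0,0,0],
    [0,0,0],
  ],
  turn=[0,-0.17,-0.17,-0.17,-0.17],
)

```text
time: 28.42
ee_pos: [546.2, 300.1, 156.6]
orientation: [2.918, 1.165, -0.0]
ft_force: [-0.4, 0.2, -0.2]
opening: 40.2
grasp_force: 0.0
```

Call:
step_arm(
  hand=[4,4,4,4,4],
  delta_pos=[
    [0,0,0],
    [0,0,0],
    [0,0,0],
    [0,0,0],
    [0,0,0],
  ],
  turn=[-0.17,-0.17,-0.17,-0.17,-0.17],
)

```text
time: 29.05
ee_pos: [546.3, 300.0, 156.7]
orientation: [-2.178, -2.264, 0.0]
ft_force: [0.8, -0.7, -0.6]
opening: 40.0
grasp_force: 0.0
```

Call:
step_arm(
  hand=[4,4,4],
  delta_pos=[
    [0,0,0],
    [0,0,0],
    [0,0,0],
  ],
  turn=[-0.17,-0.17,-0.01],
)

```text
time: 29.42
ee_pos: [546.2, 300.0, 156.8]
orientation: [-1.76, -2.602, 0.0]
ft_force: [0.1, -0.2, -0.4]
opening: 39.9
grasp_force: 0.0
```

Run:
```python
from h import *
go((546.4,300.4,92),1.955)
s=Cam("side"); s.crop("pics/w1.png",(180,200,440,480),2.1)
```

```text
at [546.2 300.  156.8] yaw 1.952 turn -0.003 | then dx dy dz cm [0.03 0.03 6.48] dist 65.0 f [ 0.1 -0.2 -0.4] open 39.9 grip 0.0 t 29.4
```

View pics/w1.png

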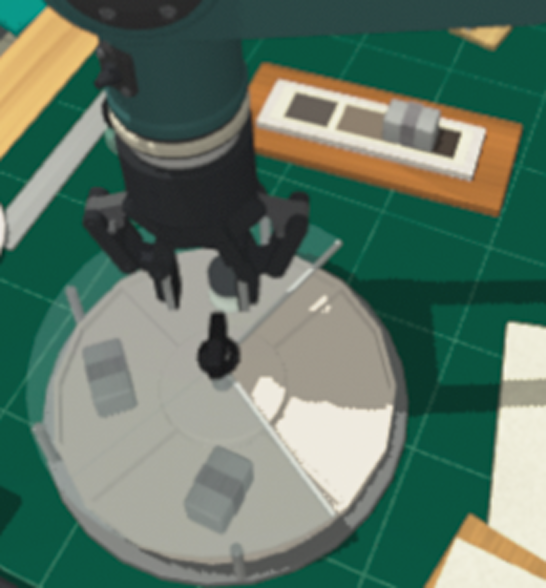

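The first weight rests on the panel at ≈(376,260) in the full side view. The remaining two weights and the jar are in the tray as expected. I'll turn the tray +85° and measure the placed weight.

Call:
step_arm(
  hand=[4,4,4,4,4],
  delta_pos=[
    [0,0,3],
    [0,0,2],
    [0,0,1.2],
    [0,0,0],
    [0,0,0],
  ],
  turn=[0,0,0,0,0],
)

```text
time: 30.1
ee_pos: [546.7, 300.2, 96.2]
orientation: [1.758, 2.603, 0.002]
ft_force: [2.0, -0.5, 0.3]
opening: 40.1
grasp_force: 0.0
```

Call:
step_arm(
  hand=[0.5,0.5,0.5,0.5,0.5],
  delta_pos=[
    [0,0,0],
    [0,0,0],
    [0,0,0],
    [0,0,0],
    [0,0,0],
  ],
  turn=[0,0,0,0,0],
  force=25,
)

```text
time: 30.72
ee_pos: [546.4, 300.1, 96.5]
orientation: [1.757, 2.603, 0.002]
ft_force: [-1.2, 0.2, 5.9]
opening: 11.6
grasp_force: 25.1
```

Call:
step_arm(
  hand=[0.5,0.5,0.5,0.5,0.5],
  delta_pos=[
    [0,0,0],
    [0,0,0],
    [0,0,0],
    [0,0,0],
    [0,0,0],
  ],
  turn=[-0.03,-0.06,-0.1,-0.12,-0.12],
)

```text
time: 31.35
ee_pos: [546.7, 300.3, 96.5]
orientation: [1.156, 2.92, 0.003]
ft_force: [0.0, -0.9, 5.6]
opening: 11.1
grasp_force: 24.9
```

Call:
step_arm(
  hand=[0.5,0.5,0.5,0.5,0.5],
  delta_pos=[
    [0,0,0],
    [0,0,0],
    [0,0,0],
    [0,0,0],
    [0,0,0],
  ],
  turn=[-0.12,-0.12,-0.12,-0.12,-0.12],
)

```text
time: 31.98
ee_pos: [546.8, 300.6, 96.5]
orientation: [0.242, 3.13, 0.003]
ft_force: [-0.4, 1.2, 5.0]
opening: 11.0
grasp_force: 24.9
```

Call:
step_arm(
  hand=[0.5,0.5,0.5,0.5,0.5],
  delta_pos=[
    [0,0,0],
    [0,0,0],
    [0,0,0],
    [0,0,0],
    [0,0,0],
  ],
  turn=[-0.12,-0.12,-0.12,-0.07,-0.02],
)

```text
time: 32.6
ee_pos: [546.8, 300.9, 96.5]
orientation: [-0.457, 3.105, 0.003]
ft_force: [0.3, 2.4, 4.9]
opening: 11.6
grasp_force: 25.0
```

Run:
```python
from h import *
go((546.4,300.4,92),np.radians(197))
s=Cam("side");t=Cam("top")
h=s.proj(box((476.2,-2.1),np.radians(4.2),22)); print("pred side",cen(h).round(1), "at -40:",cen(s.proj(box((500.6,-0.2),np.radians(4.2),22))).round(1))
for c in s.blobs((0,0,60),(180,40,145),(355,240,400,285),60)[:2]: print("side blob",cen(c).round(1),cv2.boundingRect(c),cv2.contourArea(c))
h=t.proj(box((476.2,-2.1),np.radians(4.2),22)); print("pred top",cen(h).round(1))
for c in t.blobs((0,0,60),(180,40,175),(315,235,385,330),40)[:3]: print("top blob",cen(c).round(1),cv2.boundingRect(c),cv2.contourArea(c))
s.crop("pics/tr2.png",(180,200,440,480),2.1)
```

```text
at [546.8 300.9  96.5] yaw -2.849 turn -0.004 | then dx dy dz cm [ 0.05 -0.03  0.45] dist 5.0 f [0.3 2.4 4.9] open 11.6 grip 25.0 t 32.6
pred side [388.8 262.3] at -40: [376.5 259.3]
side blob [375.5 260.5] (359, 251, 31, 22) 254.5
pred top [345.2 288.2]
top blob [343.8 281. ] (335, 263, 19, 35) 420.5
top blob [339.3 240.3] (332, 235, 16, 12) 147.0
```

View pics/tr2.png

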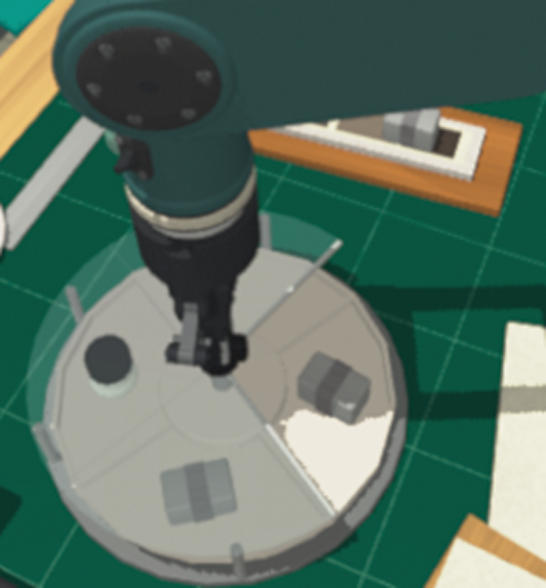

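The second weight is in the window at crop (334,387). The first weight moved about 25 mm along the panel but still lies on it.

Call:
step_arm(
  hand=[3,4,4,4,4],
  delta_pos=[
    [0,0,0],
    [0,0,0],
    [0,0,-1],
    [0,0,-4],
    [0,0,0],
  ],
  turn=[0,0,0,0,0],
)

```text
time: 33.33
ee_pos: [548.4, 300.8, 150.4]
orientation: [-0.456, 3.099, 0.003]
ft_force: [-0.7, -0.4, 0.5]
opening: 40.0
grasp_force: 0.0
```

Run:
```python
from h import *
s=Cam("side")
h=cv2.convexHull(np.float32(s.proj(box((471.2,270.7),np.radians(-4.4))))).reshape(-1,2)
print("pred",cen(h).round(1),((h-[180,200])*2.1).round().tolist(),cv2.contourArea(h))
m=cv2.inRange(s.hsv,(0,0,50),(180,22,150)); k=np.zeros_like(m); k[360:405,315:362]=m[360:405,315:362]
k=cv2.morphologyEx(k,cv2.MORPH_OPEN,np.ones((3,3)))
for c in cv2.findContours(k,0,1)[0]:
    if cv2.contourArea(c)>60: print(cen(c).round(1),cv2.contourArea(c),((cv2.approxPolyDP(cv2.convexHull(c),2,True).reshape(-1,2)-[180,200])*2.1).round().tolist())
go((471.2,270.7,150),np.radians(175.6))
```

```text
pred [336.8 383. ] [[368.0, 372.0], [366.0, 391.0], [349.0, 424.0], [292.0, 396.0], [291.0, 377.0], [310.0, 345.0]] 859.5263050030917
[338.6 384.1] 725.5 [[315.0, 353.0], [338.0, 359.0], [368.0, 378.0], [368.0, 397.0], [353.0, 420.0], [328.0, 414.0], [298.0, 395.0], [298.0, 376.0]]
at [547.3 300.4 148.1] yaw -2.85 turn 0.369 | then dx dy dz cm [ 7.36 -3.55 -0.19] dist 82.0 f [-0.3 -0.7  0. ] open 40.0 grip 0.0 t 33.4
```

Call:
step_arm(
  hand=[5.5,5.5,5.5,5.5,5.5],
  delta_pos=[
    [0,0,0],
    [0,0,0],
    [0,0,0],
    [3.7,-1.7,0],
    [3.8,-1.8,0],
  ],
  turn=[0.123,0.123,0.123,0,0],
)

```text
time: 34.0
ee_pos: [467.2, 270.1, 143.5]
orientation: [-0.121, -3.137, 0.002]
ft_force: [-0.1, -0.0, 1.1]
opening: 54.9
grasp_force: 0.0
```

Call:
step_arm(
  hand=[5.5,5.5,5.5,5.5,5.5],
  delta_pos=[
    [0,0,4],
    [0,0,4],
    [0,0,1.7],
    [0,0,1],
    [0,0,0],
  ],
  turn=[0,0,0,0,0],
)

```text
time: 34.62
ee_pos: [468.8, 270.8, 38.3]
orientation: [-0.121, -3.139, 0.0]
ft_force: [0.5, 1.0, -0.0]
opening: 55.2
grasp_force: 0.0
```

Run:
```python
from h import *
go((469.5,271,40),np.radians(175.6))
```

```text
at [468.8 270.8  38.3] yaw 3.065 turn -0.0 | then dx dy dz cm [-0.06  0.02 -0.17] dist 2.0 f [ 0.5  1.  -0. ] open 55.2 grip 0.0 t 34.6
```

Grip with the TCP at 38–40, then lift.

Call:
step_arm(
  hand=[2.2,2.2,2.2,2.2,2.2],
  delta_pos=[
    [0,0,-0.1],
    [0,0,0],
    [0,0,0],
    [0,0,0],
    [0,0,0],
  ],
  turn=[0,0,0,0,0],
  force=60,
)

```text
time: 35.25
ee_pos: [470.2, 271.4, 41.4]
orientation: [0.121, 3.135, 0.003]
ft_force: [0.4, -0.3, 6.0]
opening: 28.7
grasp_force: 59.3
```

Call:
step_arm(
  hand=[2.2,2.2,2.2,2.2,2.2],
  delta_pos=[
    [0,0,-1],
    [0,0,-2],
    [0,0,-3],
    [0,0,-3],
    [0,0,-2],
  ],
  turn=[0,0,0,0,0],
)

```text
time: 35.88
ee_pos: [468.3, 270.7, 150.2]
orientation: [-0.12, -3.139, 0.0]
ft_force: [1.4, 0.0, -3.3]
opening: 28.9
grasp_force: 58.5
```

Run:
```python
from h import *
a=np.radians(4.2); u=np.array([np.cos(a),np.sin(a)]); P=np.array([540.5,3])+25*u
print(P)
t=Cam("top"); s=Cam("side")
for c in s.blobs((0,0,60),(180,40,145),(355,240,400,285),60)[:2]: print("side blob",cen(c).round(1),cv2.boundingRect(c),cv2.contourArea(c))
for c in t.blobs((0,0,60),(180,40,175),(315,235,385,330),40)[:3]: print("top blob",cen(c).round(1),cv2.boundingRect(c),cv2.contourArea(c))
print(t.proj(box((500.6,-0.2),a,22)).min(0),t.proj(box((500.6,-0.2),a,22)).max(0))
t.crop("pics/board2.png",(290,190,400,335),4)
go((*P,150),np.radians(184.2))
```

```text
[565.43286193   4.83095493]
side blob [372.  265.6] (355, 247, 35, 36) 348.5
top blob [343.9 281.1] (335, 264, 19, 34) 423.0
top blob [339.3 240.3] (332, 235, 16, 12) 149.0
[336.34896962 266.85395479] [351.88357579 288.83303329]
at [469.5 271.3 151.7] yaw 3.065 turn -0.15 | then dx dy dz cm [ -7.61 -27.28   0.17] dist 283.0 f [ 0.2  0.4 -2.7] open 28.9 grip 58.6 t 36.0
```

View pics/board2.png

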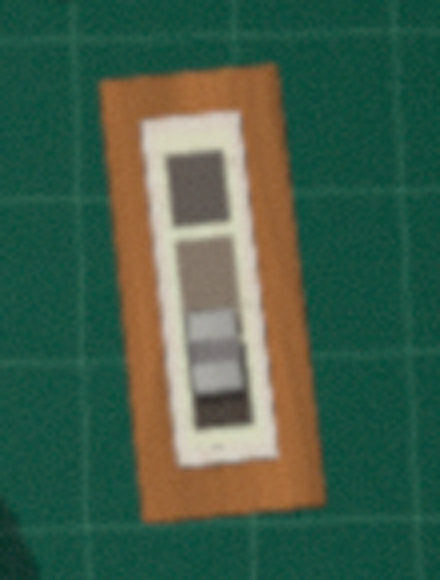

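The board view shows the first weight lying square on the panel, near-side of its middle at full pixel (344,278). The far half is free for the others.

Call:
step_arm(
  hand=[2.2,2.2,2.2,2.2,2.2],
  delta_pos=[
    [0,0,0],
    [-0.6,-2.3,0],
    [-1.5,-5,0],
    [-1.5,-5,0],
    [-1.5,-5,0],
  ],
  turn=[-0.15,0,0,0,0],
)

```text
time: 36.6
ee_pos: [531.3, 100.6, 147.2]
orientation: [0.116, -3.136, 0.0]
ft_force: [1.3, -0.2, -3.0]
opening: 29.0
grasp_force: 58.8
```

Call:
step_arm(
  hand=[2.2,2.2,2.2,2.2,2.2],
  delta_pos=[
    [-1.5,-5,0],
    [-1.5,-5,0],
    [0,0,3],
    [0,0,3],
    [0,0,0],
  ],
  turn=[0,0,0,0,0],
)

```text
time: 37.22
ee_pos: [565.6, 4.6, 84.1]
orientation: [0.114, -3.128, -0.002]
ft_force: [0.1, 1.1, -2.4]
opening: 29.0
grasp_force: 59.0
```

Run:
```python
from h import *
t=Cam("top")
print("w1 top centre",t.at([(344,278)],52).round(1))
go((570.4,5.2,45.4),np.radians(184.2))
```

```text
w1 top centre [[500.    0.7  52. ]]
at [567.4   4.6  86.6] yaw -3.068 turn -0.0 | then dx dy dz cm [-0.31  0.04  4.12] dist 41.0 f [ 0.5 -0.1 -1.8] open 29.1 grip 59.1 t 37.3
```

Call:
step_arm(
  hand=[2.2,2.2,2.2,2.2,2.2],
  delta_pos=[
    [-0.2,0,2],
    [0,0,1.3],
    [0,0,0.3],
    [0,0,0],
    [0,0,0],
  ],
  turn=[0,0,0,0,0],
)

```text
time: 37.9
ee_pos: [572.0, 4.6, 54.3]
orientation: [-0.115, 3.138, -0.0]
ft_force: [0.3, 0.8, -3.1]
opening: 28.6
grasp_force: 59.0
```

Call:
step_arm(
  hand=[2.2,2.2],
  delta_pos=[
    [0,0,0.2],
    [0,0,0],
  ],
  turn=[0,0],
)

```text
time: 38.15
ee_pos: [571.3, 4.6, 51.3]
orientation: [0.115, -3.139, 0.0]
ft_force: [-0.1, -0.0, -2.7]
opening: 28.9
grasp_force: 59.0
```

Call:
step_arm(
  hand=[2.2,2.2],
  delta_pos=[
    [0,0,0.2],
    [0,0,0],
  ],
  turn=[0,0],
)

```text
time: 38.4
ee_pos: [571.2, 4.6, 49.0]
orientation: [0.115, -3.139, -0.0]
ft_force: [0.4, 0.6, -3.3]
opening: 28.9
grasp_force: 59.0
```

Call:
step_arm(
  hand=[2.2,2.2],
  delta_pos=[
    [0,0,0.1],
    [0,0,0],
  ],
  turn=[0,0],
)

```text
time: 38.65
ee_pos: [571.3, 4.6, 48.2]
orientation: [0.115, -3.139, 0.0]
ft_force: [-0.1, 0.0, -3.7]
opening: 29.3
grasp_force: 59.0
```

Call:
step_arm(
  hand=[2.2,2.2],
  delta_pos=[
    [0,0,0.2],
    [0,0,0],
  ],
  turn=[0,0],
)

```text
time: 38.9
ee_pos: [571.2, 4.6, 46.0]
orientation: [0.115, -3.139, 0.0]
ft_force: [-0.6, -0.1, -3.5]
opening: 28.5
grasp_force: 59.0
```

Call:
step_arm(
  hand=[2.2,2.2],
  delta_pos=[
    [0,0,0.1],
    [0,0,0],
  ],
  turn=[0,0],
)

```text
time: 39.15
ee_pos: [571.4, 4.6, 45.5]
orientation: [-0.115, 3.139, -0.0]
ft_force: [-1.4, -0.3, -2.1]
opening: 29.1
grasp_force: 59.1
```

Call:
step_arm(
  hand=[2.2,2.2],
  delta_pos=[
    [0,0,0.1],
    [0,0,0],
  ],
  turn=[0,0],
)

```text
time: 39.4
ee_pos: [571.4, 4.6, 45.5]
orientation: [-0.115, 3.139, -0.0]
ft_force: [-3.3, -0.1, 4.7]
opening: 28.9
grasp_force: 59.8
```

Call:
step_arm(
  hand=[3.5,4.5,5,5,5],
  delta_pos=[
    [0,0,-0.1],
    [0,0,0],
    [0,0,-2],
    [0,0,-4],
    [0,0,-5],
  ],
  turn=[0,0,0,0,0],
)

```text
time: 40.02
ee_pos: [570.7, 4.7, 154.9]
orientation: [0.115, -3.137, -0.0]
ft_force: [0.6, 0.2, 0.5]
opening: 49.7
grasp_force: 0.0
```

Call:
step_arm(
  hand=[4,4,4,4,4],
  delta_pos=[
    [0.1,2.7,0],
    [0.1,5.4,0],
    [0.1,5.4,0],
    [0,5.4,0],
    [0,5.4,0],
  ],
  turn=[0,0,0,0,0],
)

```text
time: 40.65
ee_pos: [550.6, 248.5, 155.2]
orientation: [-0.115, 3.138, 0.0]
ft_force: [0.2, 0.5, 0.2]
opening: 39.8
grasp_force: 0.0
```

Call:
step_arm(
  hand=[4,4,4,4,4],
  delta_pos=[
    [0,5.4,0],
    [0,0,0],
    [0,0,0],
    [0,0,0],
    [0,0,0],
  ],
  turn=[0,0.18,0.18,0.18,0.18],
)

```text
time: 41.28
ee_pos: [546.8, 300.8, 154.9]
orientation: [1.007, 2.976, 0.0]
ft_force: [0.9, 0.4, 0.8]
opening: 40.1
grasp_force: 0.0
```

Call:
step_arm(
  hand=[4,4,4,4,4],
  delta_pos=[
    [0,0,0],
    [0,0,0],
    [0,0,0],
    [0,0,0],
    [0,0,0],
  ],
  turn=[0.18,0.18,0.18,0.18,0.18],
)

```text
time: 41.9
ee_pos: [546.9, 300.7, 155.0]
orientation: [2.201, 2.241, 0.0]
ft_force: [-0.4, -0.2, 0.1]
opening: 39.8
grasp_force: 0.0
```

Call:
step_arm(
  hand=[4,4,4,4,4],
  delta_pos=[
    [0,0,0],
    [0,0,0],
    [0,0,0],
    [0,0,0],
    [0,0,0],
  ],
  turn=[0.18,0.18,0.18,0.18,0.18],
)

```text
time: 42.52
ee_pos: [546.9, 300.7, 155.0]
orientation: [2.957, 1.061, 0.001]
ft_force: [-0.2, 0.3, -0.1]
opening: 40.2
grasp_force: 0.0
```

Call:
step_arm(
  hand=[4,4,4],
  delta_pos=[
    [0,0,0],
    [0,0,0],
    [0,0,0],
  ],
  turn=[0.18,0.17,0.05],
)

```text
time: 42.9
ee_pos: [546.9, 300.7, 155.0]
orientation: [-3.108, -0.458, -0.0]
ft_force: [0.9, 0.1, -1.1]
opening: 40.1
grasp_force: 0.0
```

Run:
```python
from h import *
go((546.5,300.5,95),np.radians(17))
t=Cam("top")
for c in t.blobs((0,0,60),(180,40,175),(315,205,385,330),40)[:4]: print("top blob",cen(c).round(1),cv2.boundingRect(c),cv2.contourArea(c))
for n,P in dict(w1=(500,.7),w2=(571.4,4.6)).items(): print(n,cen(t.proj(box(P,.073,22))).round(1))
```

```text
at [546.9 300.7 155. ] yaw 0.292 turn -0.004 | then dx dy dz cm [-0.04  0.01  6.  ] dist 60.0 f [ 0.9  0.1 -1.1] open 40.1 grip 0.0 t 42.9
top blob [340.3 244.4] (331, 227, 20, 36) 465.5
top blob [343.8 281.3] (335, 264, 19, 34) 420.5
w1 [343.7 278.1]
w2 [341.  248.2]
```

Call:
step_arm(
  hand=[4,4,4,4,4],
  delta_pos=[
    [0,0,3],
    [0,0,2],
    [0,0,1.1],
    [0,0,0],
    [0,0,0],
  ],
  turn=[0,0,0,0,0],
)

```text
time: 43.58
ee_pos: [547.2, 300.9, 95.3]
orientation: [-3.107, -0.461, -0.003]
ft_force: [-0.2, -0.5, 0.3]
opening: 40.1
grasp_force: 0.0
```

Call:
step_arm(
  hand=[0.5,0.5,0.5,0.5,0.5],
  delta_pos=[
    [0,0,0],
    [0,0,0],
    [0,0,0],
    [0,0,0],
    [0,0,0],
  ],
  turn=[0,0,0,0,0],
  force=25,
)

```text
time: 44.2
ee_pos: [547.2, 301.0, 95.5]
orientation: [-3.107, -0.462, -0.003]
ft_force: [-1.3, 0.4, 5.1]
opening: 11.1
grasp_force: 27.1
```

Call:
step_arm(
  hand=[0.5,0.5,0.5,0.5,0.5],
  delta_pos=[
    [0,0,0],
    [0,0,0],
    [0,0,0],
    [0,0,0],
    [0,0,0],
  ],
  turn=[-0.03,-0.06,-0.1,-0.12,-0.12],
)

```text
time: 44.82
ee_pos: [547.0, 301.3, 95.5]
orientation: [-2.934, -1.119, -0.003]
ft_force: [-1.1, 1.7, 5.1]
opening: 10.7
grasp_force: 27.2
```

Call:
step_arm(
  hand=[0.5,0.5,0.5,0.5,0.5],
  delta_pos=[
    [0,0,0],
    [0,0,0],
    [0,0,0],
    [0,0,0],
    [0,0,0],
  ],
  turn=[-0.13,-0.13,-0.13,-0.13,-0.13],
)

```text
time: 45.45
ee_pos: [546.4, 301.7, 95.4]
orientation: [-2.422, -1.998, -0.002]
ft_force: [-3.0, 2.0, 5.6]
opening: 11.4
grasp_force: 27.3
```

Call:
step_arm(
  hand=[0.5,0.5,0.5,0.5,0.5],
  delta_pos=[
    [0,0,0],
    [0,0,0],
    [0,0,0],
    [0,0,0],
    [0,0,0],
  ],
  turn=[-0.13,-0.13,-0.13,-0.12,-0.07],
)

```text
time: 46.08
ee_pos: [545.9, 301.6, 95.5]
orientation: [-1.752, -2.606, -0.001]
ft_force: [-4.5, 1.8, 7.0]
opening: 11.2
grasp_force: 27.4
```

Call:
step_arm(
  hand=[0.5,0.5,4,4,4],
  delta_pos=[
    [0,0,0],
    [0,0,0],
    [0,0,0],
    [0,0,-1],
    [0,0,-4],
  ],
  turn=[-0.01,0,0,0,0],
)

```text
time: 46.7
ee_pos: [544.8, 299.4, 140.9]
orientation: [-1.742, -2.61, 0.012]
ft_force: [1.2, 0.2, -0.1]
opening: 40.0
grasp_force: 0.0
```

Run:
```python
from h import *
ax=np.array([544.1,300]); d=np.array([569.7,379.4])-ax; rot=np.radians(129.5)
c,sn=np.cos(rot),np.sin(rot); P=np.array([c*d[0]-sn*d[1],sn*d[0]+c*d[1]])+[546.5,300.5]; yaw=np.radians(0.4+129.5)
s=Cam("side"); h=cv2.convexHull(np.float32(s.proj(box(P,yaw)))).reshape(-1,2)
print("P",P.round(1),"pred",cen(h).round(1),h.round().tolist(),cv2.contourArea(h))
m=cv2.inRange(s.hsv,(0,0,50),(180,22,150)); k=np.zeros_like(m); k[350:425,305:366]=m[350:425,305:366]
k=cv2.morphologyEx(k,cv2.MORPH_OPEN,np.ones((3,3)))
for c in cv2.findContours(k,0,1)[0]:
    if cv2.contourArea(c)>60: print(cen(c).round(1),cv2.contourArea(c),cv2.approxPolyDP(cv2.convexHull(c),2,True).reshape(-1,2).tolist())
go((*P,150),np.radians(40))
```

```text
P [468.9 269.7] pred [338.6 383.2] [[353.0, 390.0], [352.0, 398.0], [334.0, 404.0], [325.0, 377.0], [325.0, 368.0], [343.0, 363.0]] 785.1382667976432
[340.4 382.3] 584.0 [[343, 364], [354, 392], [349, 398], [337, 400], [327, 377], [327, 369]]
at [548.6 301.1 150.3] yaw 1.964 turn 1.266 | then dx dy dz cm [-8.11 -2.72  0.03] dist 86.0 f [1.6 0.4 4.6] open 40.2 grip 0.0 t 46.8
```

Call:
step_arm(
  hand=[6.8,6.8,6.8,6.8,6.8],
  delta_pos=[
    [0,0,0],
    [0,0,0],
    [0,0,0],
    [0,0,0],
    [0,0,0],
  ],
  turn=[0.16,0.16,0.16,0.16,0.16],
)

```text
time: 47.38
ee_pos: [546.9, 300.4, 144.4]
orientation: [2.628, 1.72, 0.001]
ft_force: [-0.2, -0.0, 0.2]
opening: 68.1
grasp_force: 0.0
```

Call:
step_arm(
  hand=[6.8,6.8,6.8,6.8,6.8],
  delta_pos=[
    [0,0,0],
    [0,0,0],
    [0,0,0],
    [-4.1,-1.3,0],
    [-4.2,-1.4,0],
  ],
  turn=[0.16,0.16,0.146,0,0],
)

```text
time: 48.0
ee_pos: [465.3, 267.3, 144.1]
orientation: [2.952, 1.074, 0.0]
ft_force: [0.5, -0.2, 1.0]
opening: 67.9
grasp_force: 0.0
```

Call:
step_arm(
  hand=[6.8,6.8,6.8],
  delta_pos=[
    [0,0,4],
    [0,0,2],
    [0,0,0],
  ],
  turn=[0,0,0],
)

```text
time: 48.38
ee_pos: [464.5, 267.1, 82.5]
orientation: [2.951, 1.075, -0.006]
ft_force: [-0.8, -1.0, -0.5]
opening: 67.9
grasp_force: 0.0
```

Run:
```python
from h import *
go((467.5,269,39),np.radians(40))
```

```text
at [464.5 267.1  82.5] yaw 0.699 turn 0.0 | then dx dy dz cm [0.35 0.04 4.35] dist 44.0 f [-0.8 -1.  -0.5] open 67.9 grip 0.0 t 48.4
```

Call:
step_arm(
  hand=[6.8,6.8,6.8,6.8],
  delta_pos=[
    [0.2,0,2],
    [0,0,1.5],
    [0,0,0.7],
    [0,0,0],
  ],
  turn=[0,0,0,0],
)

```text
time: 48.88
ee_pos: [467.1, 269.0, 42.0]
orientation: [2.952, 1.075, -0.001]
ft_force: [-0.2, -0.8, -1.2]
opening: 68.1
grasp_force: 0.0
```

Call:
step_arm(
  hand=[4,4,4,4,4],
  delta_pos=[
    [0,0,0],
    [0,0,0],
    [0,0,0],
    [0,0,0],
    [0,0,0],
  ],
  turn=[0,0,0,0,0],
  force=60,
)

```text
time: 49.5
ee_pos: [468.0, 269.7, 43.6]
orientation: [-2.951, -1.075, -0.004]
ft_force: [-0.6, 0.9, 5.6]
opening: 46.6
grasp_force: 62.1
```

Call:
step_arm(
  hand=[4,4,4,4,4],
  delta_pos=[
    [0,0,-1],
    [0,0,-2],
    [0,0,-3],
    [0,0,-3],
    [0,0,-2],
  ],
  turn=[0,0,0,0,0],
)

```text
time: 50.12
ee_pos: [467.0, 268.9, 152.9]
orientation: [2.951, 1.075, -0.001]
ft_force: [0.1, -0.0, -3.4]
opening: 46.9
grasp_force: 61.6
```

Run:
```python
from h import *
a=np.radians(4.2); u=np.array([np.cos(a),np.sin(a)]); P=np.array([540.5,3])+81*u
t=Cam("top")
for c in t.blobs((0,0,60),(180,40,175),(315,205,385,330),40)[:4]: print("top blob",cen(c).round(1),cv2.boundingRect(c),cv2.contourArea(c))
p=t.blobs((0,0,150),(180,45,255),(315,200,385,330),40)
print("panel",rect(np.vstack([t.at(c.reshape(-1,2),22)[:,:2] for c in p])))
go((*P,150),a); print(P)
```

```text
top blob [340.3 244.3] (331, 227, 20, 36) 471.5
top blob [343.8 281. ] (335, 263, 19, 35) 423.0
panel (array([540.9,   2.7]), 210.4, 58.8, 4.4)
at [468.2 269.4 155.8] yaw 0.699 turn 0.625 | then dx dy dz cm [13.36 27.1   0.58] dist 302.0 f [ 1.4  0.5 -0.7] open 46.9 grip 61.7 t 50.2
[621.28247266   8.93229397]
```

Call:
step_arm(
  hand=[4,4,4,4,4],
  delta_pos=[
    [0,0,0],
    [0,0,0],
    [0,0,0],
    [0,0,0],
    [1.0,2,0],
  ],
  turn=[0.156,0.156,0.156,0.157,0],
)

```text
time: 50.8
ee_pos: [477.3, 250.2, 150.4]
orientation: [3.138, 0.118, -0.005]
ft_force: [0.1, -0.0, -4.3]
opening: 46.8
grasp_force: 61.6
```

Call:
step_arm(
  hand=[4,4,4,4,4],
  delta_pos=[
    [2.4,5,0],
    [2.5,5,0],
    [2.5,5,0],
    [2.5,5,0],
    [2.4,5,0],
  ],
  turn=[0,0,0,0,0],
)

```text
time: 51.42
ee_pos: [619.6, 8.1, 150.3]
orientation: [-3.139, -0.116, 0.005]
ft_force: [1.0, -0.2, -2.6]
opening: 46.6
grasp_force: 61.8
```

Call:
step_arm(
  hand=[4,4,4,4,4],
  delta_pos=[
    [0,0,2],
    [0,0,2],
    [0,0,2],
    [0,0,1],
    [0,0,0],
  ],
  turn=[0,0,0,0,0],
)

```text
time: 52.05
ee_pos: [618.9, 10.0, 80.8]
orientation: [-3.139, -0.117, 0.004]
ft_force: [-1.1, 0.6, -3.9]
opening: 47.0
grasp_force: 61.9
```

Run:
```python
from h import *
go((621.3,8.9,47.6),np.radians(4.2))
s=Cam("side"); p,y,_=pose()
h=cv2.convexHull(np.float32(s.proj(box(p[:2],y+np.pi/2,p[2]-25.6)))).reshape(-1,2); print("pred",cen(h).round(1),h.min(0),h.max(0))
```

```text
at [618.9  10.   80.8] yaw 0.074 turn 0.001 | then dx dy dz cm [0.23 0.12 3.32] dist 33.0 f [-1.1  0.6 -3.9] open 47.0 grip 61.9 t 52.0
pred [318.3 233.5] [306.5786  218.24384] [329.7392  248.80273]
```

Call:
step_arm(
  hand=[4,4,4,4,4],
  delta_pos=[
    [0.1,0.1,1.5],
    [0,0,1],
    [0,0,0.3],
    [0,0,0],
    [0,0,0],
  ],
  turn=[0,0,0,0,0],
)

```text
time: 52.72
ee_pos: [621.3, 8.7, 54.8]
orientation: [3.139, 0.116, 0.002]
ft_force: [-0.3, 0.8, -3.8]
opening: 47.0
grasp_force: 62.0
```

Call:
step_arm(
  hand=[4,4],
  delta_pos=[
    [0,0,0.2],
    [0,0,0],
  ],
  turn=[0,0],
)

```text
time: 52.98
ee_pos: [620.8, 8.8, 52.3]
orientation: [3.139, 0.116, 0.0]
ft_force: [0.3, -0.1, -3.6]
opening: 47.0
grasp_force: 62.0
```

Call:
step_arm(
  hand=[4,4],
  delta_pos=[
    [0,0,0.2],
    [0,0,0],
  ],
  turn=[0,0],
)

```text
time: 53.22
ee_pos: [620.7, 8.8, 50.0]
orientation: [3.139, 0.116, -0.001]
ft_force: [0.1, -0.7, -4.2]
opening: 46.9
grasp_force: 62.0
```

Call:
step_arm(
  hand=[4,4],
  delta_pos=[
    [0,0,0.15],
    [0,0,0],
  ],
  turn=[0,0],
)

```text
time: 53.48
ee_pos: [620.7, 8.8, 48.6]
orientation: [3.139, 0.116, -0.001]
ft_force: [0.6, 0.3, -3.4]
opening: 46.6
grasp_force: 62.0
```

Call:
step_arm(
  hand=[4,4],
  delta_pos=[
    [0,0,0.1],
    [0,0,0],
  ],
  turn=[0,0],
)

```text
time: 53.72
ee_pos: [620.9, 8.8, 47.8]
orientation: [3.139, 0.116, 0.0]
ft_force: [-0.3, 0.2, -4.1]
opening: 46.6
grasp_force: 62.0
```

Call:
step_arm(
  hand=[4,4],
  delta_pos=[
    [0,0,0.1],
    [0,0,0],
  ],
  turn=[0,0],
)

```text
time: 53.98
ee_pos: [621.0, 8.7, 47.7]
orientation: [3.139, 0.116, 0.001]
ft_force: [-2.8, -0.2, 2.5]
opening: 46.5
grasp_force: 62.5
```

Call:
step_arm(
  hand=[5.5,6.5,6.8,6.8,6.8],
  delta_pos=[
    [0,0,0],
    [0,0,0],
    [0,0,-2],
    [0,0,-4],
    [0,0,-5],
  ],
  turn=[0,0,0,0,0],
)

```text
time: 54.6
ee_pos: [620.5, 8.8, 158.3]
orientation: [-3.139, -0.116, 0.001]
ft_force: [1.0, 0.1, -0.2]
opening: 68.4
grasp_force: 0.0
```

Call:
step_arm(
  hand=[6.8,6.8,6.8,6.8,6.8],
  delta_pos=[
    [-3,-3,-1],
    [-3,-5,-1],
    [-3,-5,-1],
    [-3,-5,0],
    [-3,-5,0],
  ],
  turn=[0,0,0,0,0],
)

```text
time: 55.22
ee_pos: [453.7, 228.6, 189.2]
orientation: [-3.138, -0.115, -0.006]
ft_force: [0.7, 0.0, -0.0]
opening: 67.8
grasp_force: 0.0
```

Call:
step_arm(
  hand=[6.8,6.8,6.8],
  delta_pos=[
    [-1,-3,0],
    [0,0,0],
    [0,0,0],
  ],
  turn=[0,0,0],
)

```text
time: 55.6
ee_pos: [442.7, 256.0, 187.9]
orientation: [3.139, 0.116, 0.003]
ft_force: [0.8, -0.1, 0.4]
opening: 68.2
grasp_force: 0.0
```

Run:
```python
from h import *
t=Cam("top"); s=Cam("side"); p,y,st=pose(); print(p.round(),st["ft_force"].round(1),st["time"])
p=t.blobs((0,0,150),(180,45,255),(315,200,385,330),20)
print("panel",rect(np.vstack([t.at(c.reshape(-1,2),22)[:,:2] for c in p])))
W=dict(w1=((500,.7),.073),w2=((571.4,4.6),.073),w3=((621,8.7),.073+np.pi/2))
for c,nm in((t,"top"),(s,"side")):
    for n,(P,yw) in W.items():
        h=c.proj(box(P,yw,22)); print(nm,n,"pred",cen(h).round(1),"min",h.min(0).round(),"max",h.max(0).round())
    # neutral grey pixels (weights) as distinct from brownish photo
# hsv profile along the panel's axis at weight-top height, in the top view
a=.075; u=np.array([np.cos(a),np.sin(a),0])
for k in range(-100,104,6):
    q=t.proj(np.array([540.7,2.8,52])+k*u)[0].round().astype(int); q2=s.proj(np.array([540.7,2.8,52])+k*u)[0].round().astype(int)
    print(k,t.hsv[q[1],q[0]].tolist(),s.hsv[q2[1],q2[0]].tolist(),end=" | ")
for c in t.blobs((0,0,0),(180,255,60),(455,190,510,260),15)[:3]: print("\nclamp knob?",cen(c).round(1),t.at([cen(c)],214).round(),cv2.contourArea(c))
for c in t.blobs((0,0,0),(180,255,60),(290,160,318,190),15)[:1]: print("ink",cen(c).round(1))
```

```text
[443. 255. 187.] [0.5 0.2 0. ] 55.7
panel (array([541.1,   2.7]), 210.1, 58.8, 4.4)
top w1 pred [343.7 278.1] min [336. 267.] max [352. 289.]
top w2 pred [341.  248.2] min [333. 237.] max [349. 259.]
top w3 pred [338.6 227.7] min [328. 220.] max [350. 236.]
side w1 pred [376.7 259.7] min [362. 246.] max [391. 273.]
side w2 pred [342.  250.7] min [328. 238.] max [356. 264.]
side w3 pred [318.4 245.2] min [307. 230.] max [330. 260.]
-100 [23, 20, 212] [21, 30, 227] | -94 [23, 28, 210] [23, 18, 233] | -88 [33, 29, 209] [20, 30, 188] | -82 [26, 34, 126] [110, 22, 35] | -76 [20, 51, 75] [100, 20, 38] | -70 [8, 45, 62] [105, 13, 40] | -64 [20, 32, 71] [90, 12, 41] | -58 [15, 10, 159] [23, 9, 119] | -52 [26, 11, 160] [23, 9, 117] | -46 [13, 12, 143] [23, 10, 107] | -40 [0, 11, 120] [25, 30, 93] | -34 [12, 10, 131] [25, 36, 135] | -28 [25, 10, 158] [24, 36, 134] | -22 [20, 9, 162] [24, 38, 141] | -16 [17, 26, 135] [24, 36, 142] | -10 [15, 51, 129] [24, 35, 154] | -4 [14, 51, 116] [24, 37, 143] | 2 [20, 27, 84] [24, 36, 136] | 8 [35, 10, 158] [23, 37, 152] | 14 [30, 6, 164] [25, 38, 147] | 20 [15, 10, 148] [21, 34, 127] | 26 [5, 12, 123] [21, 26, 99] | 32 [9, 14, 129] [24, 14, 89] | 38 [17, 11, 160] [113, 19, 54] | 44 [23, 6, 163] [98, 19, 55] | 50 [19, 13, 155] [36, 9, 148] | 56 [19, 30, 69] [20, 32, 142] | 62 [8, 15, 70] [30, 3, 86] | 68 [0, 15, 119] [6, 9, 139] | 74 [0, 13, 119] [15, 7, 142] | 80 [6, 10, 124] [12, 9, 143] | 86 [8, 17, 122] [6, 9, 143] | 92 [17, 15, 150] [10, 11, 144] | 98 [20, 26, 203] [14, 167, 176] | 
clamp knob? [503.7 193.8] [[ 657. -325.  214.]] 78.0

clamp knob? [493.3 217.8] [[ 608. -300.  214.]] 65.0
ink [301.8 174. ]
```

Call:
step_arm(
  hand=[6.8,6.8,6.8,6.8,6.8],
  delta_pos=[
    [-1.6,3,-1],
    [-1.6,5,-1],
    [-1.6,5,-1],
    [-1.6,5,0],
    [-1.6,5,0],
  ],
  turn=[0,0,0,0,0],
)

```text
time: 56.32
ee_pos: [378.9, 18.6, 217.3]
orientation: [3.139, 0.113, 0.002]
ft_force: [0.2, -0.5, -0.1]
opening: 68.2
grasp_force: 0.0
```

Call:
step_arm(
  hand=[6.8,6.8,6.8,6.8,6.8],
  delta_pos=[
    [-1.6,5,0],
    [-1.6,5,0],
    [-1.6,5,0],
    [-1.6,5,0],
    [-1.6,5,0],
  ],
  turn=[0,0,0,0,0],
)

```text
time: 56.95
ee_pos: [316.7, -236.8, 217.2]
orientation: [3.139, 0.112, 0.001]
ft_force: [0.5, -1.2, 0.3]
opening: 67.9
grasp_force: 0.0
```

Call:
step_arm(
  hand=[6.8,6.8,6.8],
  delta_pos=[
    [0,5,0],
    [0,0,0],
    [0,0,0],
  ],
  turn=[0,0,0],
)

```text
time: 57.32
ee_pos: [321.1, -284.2, 216.7]
orientation: [-3.139, -0.113, 0.001]
ft_force: [0.7, 0.8, 0.3]
opening: 68.1
grasp_force: 0.0
```

Run:
```python
from h import *
t=Cam("top"); s=Cam("side"); p,y,st=pose(); print(p.round(),st["ft_force"].round(1),np.abs(st["qvel"]).max().round(3),st["time"])
p=t.blobs((0,0,150),(180,45,255),(315,200,385,330),20)
print("panel",rect(np.vstack([t.at(c.reshape(-1,2),22)[:,:2] for c in p])))
a=.075; u=np.array([np.cos(a),np.sin(a),0]); v=np.array([-u[1],u[0],0]); c0=np.array([540.7,2.8,52])
g=lambda c,P:c.hsv[tuple(c.proj(P)[0].round().astype(int)[::-1])]
f=lambda c,P:"#" if g(c,P)[1]<18 and 75<g(c,P)[2]<185 else "."
for c in(t,s):
    print("along ","".join(f(c,c0+k*u) for k in range(-102,104,4)))
    for k in(-40,30,80): print("across",k,"".join(f(c,c0+(k+9)*u+j*v) for j in range(-36,37,3)))
```

```text
[ 322. -283.  217.] [ 0.4 -0.1  0.5] 0.014 57.425
panel (array([541.1,   2.7]), 210.1, 58.8, 4.4)
along  ..........############.....############...#######...
across -40 .........#########.......
across 30 ........#########........
across 80 .....###############.....
along  ..........############.....############..########...
across -40 .........################
across 30 ........#################
across 80 .....#################...
```

Both views agree: three weights lie side by side on the panel with their tops at 52 mm, and nothing is touching them. Handing in.

```bash
python3 -c "
from rig import r
print(r.job_done())"
```

```text
the job is handed in; nothing more can be done
None
```

The job is handed in at about 57 s: the clamp is open, the panel lies picture up on the middle of the board with all three weights side by side along it, and both jars were left where they belong; no verdict came back.

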